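Build up the terminal-reel spindle and lock it

TASK

Lock the terminal reel on its spindle beside the crimper. Stand the brown spacer tube on end on the bench to change your grip, then lower it over the shaft until it sits on the reel, and push the slotted retaining washer with the red fin sideways into the shaft's groove, fully home and lying flat on the tube. Drop nothing, leave the other things where they lie, and let go.

Things in the scene. Friction and masses are not known exactly. Their poses are not given: they have to be found in the camera images.
- spindle: The fixed reel spindle: a hammer-green round base, a copper-wound reel between grey flanges (150 mm across, top 68 mm above the bench) with a white hub boss (70 mm across), and a bright steel shaft standing straight up to 180 mm. Origin: on the shaft's axis, on the bench; z is up.
- spindle_seat (a point): On the shaft's axis, on top of the white hub boss, 72 mm above the bench: the spacer tube must sit here. The shaft is 26 mm thick for 71 mm above this point and tapers to 17 mm at 78 mm, where the groove begins; above it comes a 26 mm head from 96 to 108 mm above this point, tapering to 12 mm across over its top 7 mm.
- spindle_groove (a point): The turned groove near the top of the shaft, its neck 14 mm thick, from 78 to 96 mm above spindle_seat. This point lies on the axis 88 mm above spindle_seat (160 mm above the bench). With the tube seated, the groove is open from the tube's top (80 mm above spindle_seat) to the head's flat underside: 16 mm for the 8 mm washer.
- keeper_seat (a point): Seat point of the loose slotted retaining washer, a horseshoe aluminium plate 68 mm wide, 8 mm thick, 0.16 kg, reaching 52 mm behind this point (-x) and 45 mm ahead. Its 20 mm slot runs from 7 mm behind this point to +x; the mouth widens to 44 mm over the last 12 mm. The point is on the slot's centre line on the plate's underside, where the neck's axis comes when fully home. z is up.
- spacer_center (a point): The centre of the loose brown phenolic spacer tube: 80 mm long, 56 mm outside, 34 mm bore, about 0.2 kg, both ends alike. Its own x axis runs along the tube. At the start it lies level in a wooden V-rest, its axis about 46 mm above the bench. Standing on end on the bench, its centre is at 40 mm.
- cradle: Fixed wooden V-rest under the tube, 84 mm long (its x, along the tube), 49 mm wide, 31 mm high; narrower than the tube, so that fingers pass down on both sides. Origin: centre of its underside, on the bench.
- keeper_grip (a point): The centre of the washer's upright red fin, the place to grip it: 12 mm thick (along the washer's y), 30 mm long (x), standing from the plate's top to 50 mm above its underside. This point is 35 mm behind keeper_seat (-x) and 29 mm above the underside.
- radio_back: Bystander: loose grey bakelite radio back, 155 x 225 x 20 mm, flat on the bench. Origin: centre of its underside.
- bezel: Bystander: loose round mottled green speaker bezel, 150 mm across, 22 mm high. Origin: centre of its underside.
- carry_ring: Bystander: loose chrome carry ring, about 115 mm across, 11 mm thick, lying flat. Origin: its centre, on the bench.
- strip_a: Bystander: loose terminal strip with copper lugs, 170 x 36 x 12 mm. Origin: centre of its underside.
- strip_b: Bystander: the second such terminal strip.
- short_spacer: Bystander: loose black spacer ring, 56 mm across and 35 mm high; not for this reel. Origin: centre of its underside.
There are look-alikes about, which are no part of the job. What is shaped like the spindle but blue or yellow is not meant.

How it is judged:
On the way, in this order (a step that is already met when the one before it is completed fails the run):
1. the spacer tube stands on end on the bench, let go (angle between the x axis of spacer_center and the z axis of spindle_seat, either way round below 0.08 rad and height (world z) of spacer_center below 0.05 m and contact force between the fingers and spacer below 0.1 N and linear speed of spacer below 0.02 m/s), for 0.1 s.
2. the spacer tube sits on the reel, over the shaft (horizontal distance between spacer_center and spindle_seat below 0.007 m and z of spacer_center in the frame of spindle_seat below 0.044 m and angle between the x axis of spacer_center and the z axis of spindle_seat, either way round below 0.08 rad), for 0.1 s.
At the end, for the whole second after the job is handed in: Tube on the hub around the shaft: within 7 mm of the axis, centre 36 to 44 mm above the seat, within 0.08 rad of upright. Washer on the tube, neck in its slot: seat point within 8 mm of the axis, underside 75 to 85 mm above the seat, within 0.08 rad of flat. Both at rest, let go (all of step 2 and z of spacer_center in the frame of spindle_seat above 0.036 m and horizontal distance between keeper_seat and spindle_seat below 0.008 m and z of keeper_seat in the frame of spindle_seat between 0.075 and 0.085 m and angle between keeper_seat's own z axis and vertical below 0.08 rad and linear speed of each of spacer, keeper below 0.02 m/s); the robot touches nothing.
It fails at once if the spacer tube is dropped (falls more than about 40 mm) (linear speed of spacer above 0.9 m/s and contact force between the fingers and spacer below 0.1 N).
It fails at once if the washer is dropped (falls more than about 40 mm) (linear speed of keeper above 0.9 m/s and contact force between the fingers and keeper below 0.1 N).
It fails at once if a bystander is moved by more than 25 mm (distance of any of radio_back, bezel, carry_ring, strip_a, strip_b, short_spacer from where it was at the start of the episode above 0.025 m).
It also fails if it takes over 67 s, if anything falls off the work surface, if the arm or the gripper's body presses on something with over 40 N, if the wrist force passes 120 N, or if a joint passes its speed limit or range.

ROBOT

A 6-joint arm with a two-finger parallel gripper is mounted at the origin on the work surface. World frame = base frame: x ahead of the robot, y to its left, z up, the work surface at z = 0. Lengths are in m, angles in rad, forces in N, time in s.
With the tool pointing down it reaches from about 0.25 to 0.775 m from the base axis. Payload 4 kg.
Tool frame: the origin (TCP) lies at the centre of the arm's flange, where the gripper is bolted on; the fingertips stand ahead of it and the grasp point (between the pads) lies 180 mm ahead of it (robot.tcp_to_tips is the z of the fingertips in the tool frame, in m); z points along the fingers, y is the direction in which the jaws open and shut (so a half turn about z gives the same grasp; the last joint's range is limited). The gripper opens to 94 mm and grips with 3 to 60 N. Pads are 16 mm wide; open, the fingers measure 119 mm over their backs; the gripper's body (75 mm by 177 mm) begins 78 mm behind the grasp point.
Start: joints at [-1.268, 0.087, 1.371, -0, 1.684, -0.103], TCP at [0.217, -0.505, 0.405] pointing down, gripper open.
Joint ranges: [-3.1, 3.1], [-0.76, 2.03], [0.27, 2.55], [-1.08, 4.22], [0.17, 2.65], [-2.57, 2.57]. Speed limits (rad/s): [2.79, 2.79, 3.14, 3.14, 3.14, 3.14].

INTERFACE

Orientations are given as [roll, pitch, yaw] about the fixed x, y, z axes, in that order (R = Rz(yaw) Ry(pitch) Rx(roll)).
In Python, from bench import robot gives the robot as it stands.
- The arm moves only by the tool move_arm, never from a script. Its argument "increments" is a list that holds one entry, the list of rows, each a list of 7 numbers: the opening, from 0 (shut) to 1 (fully open), then the shift along the tool's x, y, z as a fraction of full scale, then the turn, a rotation vector about the tool's x, y, z as a fraction of full scale. In form: [[[jaw, dx, dy, dz, rx, ry, rz], ...]]. A call has 1 to 8 rows; each row is the pose to reach, as a shift and turn from the pose commanded when the call began, along the tool's axes at that moment; what a row does not reach only later rows make up. Full scale, the value 1, is 0.1 m for a shift and pi/2 rad for a turn. A row lasts 1/12 s, in which the tool goes at most 41.7 mm and 7.16 degrees, less where a joint would pass 70% of its speed; a pose out of reach is approached as far as the arm can. A call with a number of a shift or a turn outside -1 to 1 is refused whole. A call with a gripper value outside its range is refused whole. The fingers move at their own pace and stop on an object; the grip force is fixed at half the most. Time passes only in rows, so rows that repeat a pose let the fingers close. It gives the time, the measured TCP pose, the force and the opening at its end, in the units of the state.
- robot.get_obs(): the state, without advancing time (a new reading comes with each control period).
- robot.snapshot(name): name is "scene" or "top"; returns (picture, depth): 480x640x3 uint8, red, green, blue; 480x640 float32, m along the optical axis (not along the pixel's ray), 0 where there is no reading.
- robot.camera_params(name): a dict with "mtx" (3x3 intrinsics, pixels), "k1" (the pictures are not rectified: a ray, as slopes to the right and down, at radius r is drawn at 1 + k1 r^2 times it, then the intrinsics apply), "R" (3x3) and "t" (3): a world point X has camera coordinates R X + t. Camera axes: x right, y down, z forward; pixel columns grow to the right and rows downward; lengths in m; the calibration is good to about 2 mm. A picture is of the moment at which its call begins. camera_params takes no time and is no camera call.
- robot.close_job(): hands the job in, once; it reports no verdict.
The state is a dict: "time": time; "joint_positions": joint angles; "qvel": joint speeds; "joint_torque": joint torques, N m; "tool_pos": TCP position; "ee_rot": TCP orientation; "wrist_force": force on the tool from outside, world axes, zero at the start; "wrist_torque": the same for the moment, N m; "width": finger opening in m.
Only numpy, scipy, OpenCV 4.12 (cv2) and the standard library are available. Lean on these libraries where they do the work, as an engineer would, in place of code of your own. Each camera call takes 0.05 s, during which the arm holds its last target.

## Working session

There is one attempt and no reset: what is moved stays moved. The work goes in short steps, Python scripts to look and compute and a tool call to move; the robot and the scene stay as the last step left them, time stands still between calls to the robot, and variables do not carry over. Pictures are saved under pics/ and viewed, and the job is handed in when it is done.

Besides the shell and the picture viewer there is one more tool, called after ">>>" as a command line: name --argument value ..., lists and objects as JSON in quotes. move_arm: Moves the arm, as the interface text tells. Its arguments: {"type":"object","properties":{"increments":{"type":"array","items":{"type":"array","items":{"type":"array","items":{"type":"number","minimum":-1,"maximum":1}}}}},"required":["increments"]}

```bash
mkdir -p pics; ls; python3 - <<'E'
from bench import robot
import cv2,numpy as np
o=robot.get_obs();print(o)
for n in("scene","top"):
    p,d=robot.snapshot(n);cv2.imwrite(f"pics/{n}0.png",p[:,:,::-1]);np.save(f"pics/{n}0_d.npy",d);np.save(f"pics/{n}0.npy",p)
    print(n,robot.camera_params(n), (d>0).mean())
E
```

```text
pics
{'time': 0.0, 'joint_positions': array([-1.26812624e+00,  8.79536691e-02,  1.37224180e+00, -4.52189789e-05,
        1.68358628e+00, -1.03094963e-01]), 'qvel': array([-9.86352501e-04,  1.11779101e-03, -2.02187764e-05, -2.34739556e-03,
       -1.36351186e-04,  7.63027436e-05]), 'joint_torque': array([-1.48642739e-03, -3.40186644e+01, -3.02426112e+01,  7.17271375e-02,
        3.30818142e-02, -1.68929278e-04]), 'tool_pos': array([ 0.21705598, -0.50523803,  0.40351074]), 'ee_rot': array([-3.13941056e+00, -1.80580397e-04,  4.05759814e-01]), 'wrist_force': array([ 0.19318569, -0.16001306,  0.0193495 ]), 'wrist_torque': array([-0.04836733, -0.05012648,  0.00724776]), 'width': 0.09416441810166629}
scene {'mtx': array([[452.92077107,   0.        , 320.45012776],
       [  0.        , 452.92077107, 243.69926867],
       [  0.        ,   0.        ,   1.        ]]), 'k1': -0.03648141247808214, 'R': array([[-0.90444289,  0.42646463,  0.01053479],
       [ 0.35253475,  0.76110268, -0.54446485],
       [-0.24021306, -0.48872348, -0.8387175 ]]), 't': array([ 0.47295974, -0.09222324,  1.31712642])} 0.9959049479166666
top {'mtx': array([[437.16268279,   0.        , 321.23904667],
       [  0.        , 437.16268279, 240.24373118],
       [  0.        ,   0.        ,   1.        ]]), 'k1': -0.01787656910989885, 'R': array([[-0.01691432, -0.99962951, -0.02132506],
       [-0.99231293,  0.01939793, -0.12222427],
       [ 0.12259265,  0.0190938 , -0.99227338]]), 't': array([0.00128058, 0.51636889, 1.18733029])} 0.99578125
```

View pics/scene0.png

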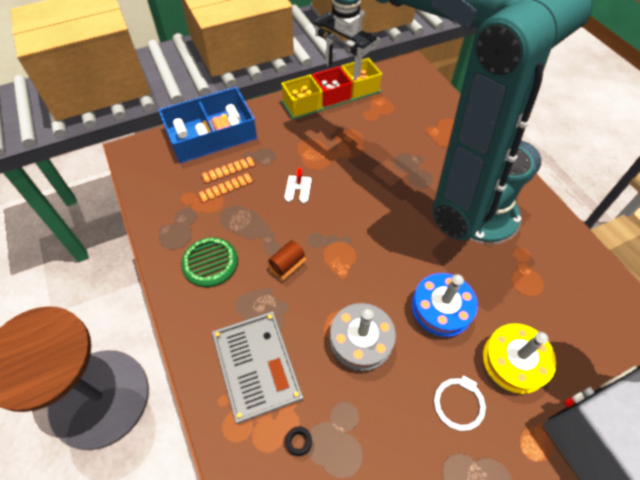

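View pics/top0.png

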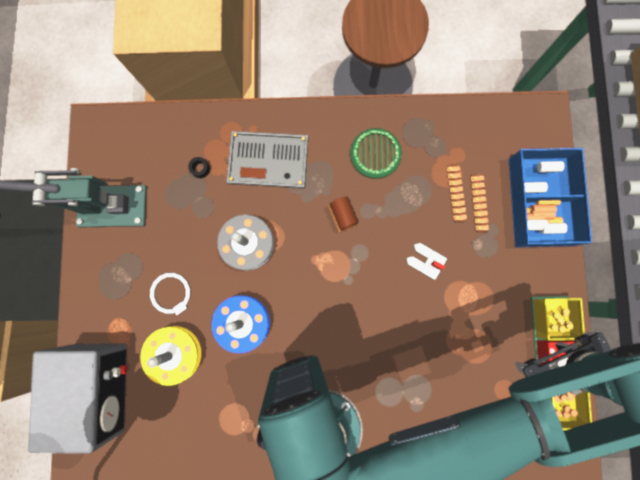

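The scene view shows the tube at (287,258), the washer at (298,187) and the grey spindle at (363,335). In the top view they are at (343,213), (428,260) and (245,242). Next I'll take measurements.

```bash
cat > h.py <<'E'
import cv2,numpy as np
from scipy.spatial.transform import Rotation as Ro
from bench import robot
def K(n): 
    c=robot.camera_params(n);return c["mtx"],c["k1"],c["R"],c["t"]
def slopes(n,uv):
    M,k,R,t=K(n);uv=np.atleast_2d(np.array(uv,float))
    return cv2.undistortPoints(uv[:,None],M,np.array([k,0,0,0.]))[:,0]
def plane(n,uv,z):
    M,k,R,t=K(n);s=slopes(n,uv);d=np.c_[s,np.ones(len(s))]@R;c=-R.T@t
    return c+d*((z-c[2])/d[:,2])[:,None]
def cloud(n,d):
    M,k,R,t=K(n);v,u=np.mgrid[0:480,0:640]
    s=slopes(n,np.c_[u.ravel(),v.ravel()]);z=d.ravel()
    P=(np.c_[s,np.ones(len(s))]*z[:,None]-t)@R
    return P.reshape(480,640,3)
def proj(n,X):
    M,k,R,t=K(n);return cv2.projectPoints(np.atleast_2d(np.array(X,float))[:,None],cv2.Rodrigues(R)[0],t,M,np.array([k,0,0,0.]))[0][:,0]
def load(n,i): return np.load(f"pics/{n}{i}.npy"),np.load(f"pics/{n}{i}_d.npy")
def snap(n,i):
    p,d=robot.snapshot(n);cv2.imwrite(f"pics/{n}{i}.png",p[:,:,::-1]);np.save(f"pics/{n}{i}_d.npy",d);np.save(f"pics/{n}{i}.npy",p);return p,d
def toolrot(): return Ro.from_euler('xyz',robot.get_obs()["ee_rot"]).as_matrix()
E
python3 - <<'E'
from h import *
for n,bx in(("scene",dict(tube=(260,235,315,285),keep=(280,160,320,208),spin=(320,295,405,380))),("top",dict(tube=(322,190,365,238),keep=(402,238,450,284),spin=(210,208,280,278)))):
    p,d=load(n,0);C=cloud(n,d)
    print(n,'bench z',np.median(C[300:310,180:200] if n=="top" else C[200:215,320:340],axis=(0,1)))
    for k,(a,b,c,e) in bx.items():
        Q=C[b:e,a:c].reshape(-1,3);col=p[b:e,a:c].reshape(-1,3).astype(int)
        m=Q[:,2]>.006
        print(k,m.sum(),np.percentile(Q[m],[1,50,99],axis=0).round(3).tolist())
        if k=="spin":
            for lo,hi in((.12,.2),(.168,.19),(.06,.071)):
                q=Q[(Q[:,2]>lo)&(Q[:,2]<hi)];print(lo,len(q),q.mean(0).round(4),q.min(0).round(3),q.max(0).round(3),cv2.minEnclosingCircle(q[:,:2].astype(np.float32)))
        if k=="tube":
            q=Q[Q[:,2]>.05];print(q.mean(0),q[:,2].max());r=cv2.minAreaRect((q[:,:2]*1000).astype(np.float32));print(r)
        if k=="keep":
            q=Q[(Q[:,2]>.004)&(Q[:,2]<.014)];print(len(q),cv2.minAreaRect((q[:,:2]*1000).astype(np.float32)))
            rd=(col[:,0]>150)&(col[:,1]<70);print('red',rd.sum(),Q[rd].mean(0),np.percentile(Q[rd],[2,98],axis=0).round(3).tolist())
    a,b,c,e=(255,150,325,295) if n=="scene" else (322,185,455,290)
    cv2.imwrite(f"pics/crop_{n}.png",cv2.resize(p[b:e,a:c,::-1],None,fx=5 if n=="top" else 4,fy=5 if n=="top" else 4,interpolation=cv2.INTER_CUBIC))
E
```

```text
scene bench z [ 0.39867972 -0.20237194  0.00183861]
tube 954 [[0.536, -0.117, 0.006], [0.593, -0.058, 0.064], [0.777, 0.512, 1.05]]
[ 0.59080479 -0.05275096  0.08573121] 1.0495021376485185
((695.6599731445312, 192.08404541015625), (653.886474609375, 92.63954162597656), 67.73528289794922)
keep 546 [[0.389, -0.395, 0.006], [0.45, -0.308, 0.01], [0.777, 0.512, 1.05]]
642 ((442.0011901855469, -321.2808837890625), (186.96934509277344, 121.04096984863281), 65.80492401123047)
red 47 [ 0.44078414 -0.32302024  0.04689391] [[0.431, -0.338, 0.024], [0.449, -0.31, 0.055]]
spin 3551 [[0.441, 0.13, 0.026], [0.521, 0.212, 0.07], [0.588, 0.276, 0.183]]
0.12 228 [0.5148 0.2047 0.1597] [0.5   0.188 0.12 ] [0.525 0.214 0.184] ((0.5123580694198608, 0.20105578005313873), 0.013508114032447338)
0.168 119 [0.5132 0.2027 0.1774] [0.5   0.188 0.168] [0.524 0.213 0.184] ((0.5118728876113892, 0.20134380459785461), 0.013425669632852077)
0.06 2092 [0.5148 0.2068 0.0687] [0.437 0.126 0.062] [0.585 0.276 0.071] ((0.5116758942604065, 0.2012506127357483), 0.07565589994192123)
top bench z [0.34513004 0.3678232  0.0017
[... 320 characters left out ...]
1.241]]
758 ((457.3244934082031, -301.0641784667969), (132.83563232421875, 127.86043548583984), 87.52629852294922)
red 12 [ 0.43404302 -0.29503757  0.14345731] [[0.382, -0.327, 0.035], [0.446, -0.093, 0.98]]
spin 2497 [[0.437, 0.127, 0.011], [0.507, 0.193, 0.069], [0.582, 0.27, 0.182]]
0.12 132 [0.5101 0.1968 0.1641] [0.499 0.187 0.121] [0.524 0.213 0.185] ((0.5117643475532532, 0.19958163797855377), 0.013217445462942123)
0.168 87 [0.5114 0.1989 0.1771] [0.501 0.188 0.168] [0.524 0.213 0.185] ((0.5117643475532532, 0.19958163797855377), 0.013217445462942123)
0.06 1629 [0.5105 0.1994 0.0681] [0.438 0.125 0.061] [0.586 0.275 0.071] ((0.5119175910949707, 0.20019195973873138), 0.07510077953338623)
```

View pics/crop_top.png

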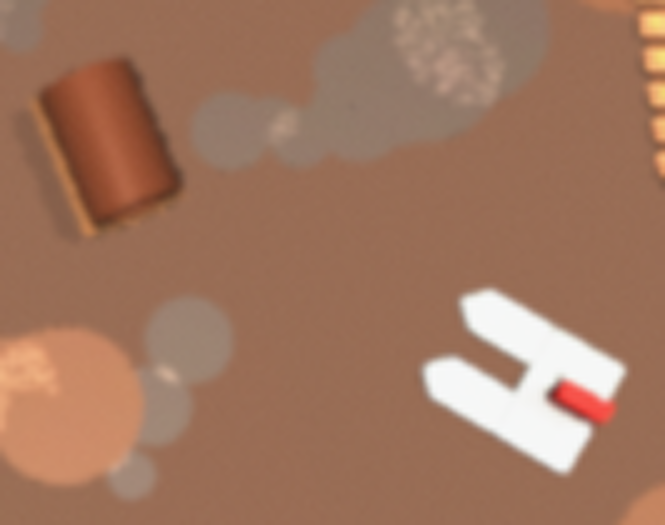

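View pics/crop_scene.png

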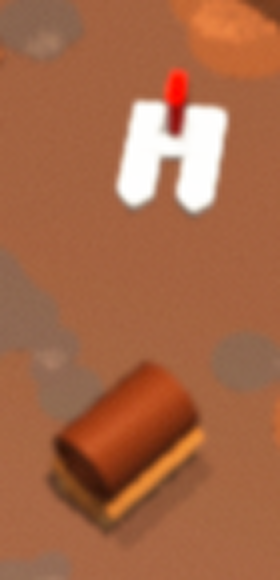

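```bash
cat >> h.py <<'E'
def rect(q):
    (cx,cy),(w,h),a=cv2.minAreaRect((q[:,:2]*1000).astype(np.float32))
    B=cv2.boxPoints(((cx,cy),(w,h),a));e=[B[1]-B[0],B[2]-B[1]];e.sort(key=np.linalg.norm);l=e[1]
    return (cx,cy),sorted((w,h)),np.degrees(np.arctan2(l[1],l[0]))%180
E
python3 - <<'E'
from h import *
allq=[];allw=[]
for n in("scene","top"):
    p,d=load(n,0);C=cloud(n,d);H=cv2.cvtColor(p,cv2.COLOR_RGB2HSV).astype(int)
    near=lambda x,y,r:np.hypot(C[...,0]-x,C[...,1]-y)<r
    m=(C[...,2]>.048)&(C[...,2]<.085)&near(.585,-.07,.07)
    m=cv2.morphologyEx(m.astype(np.uint8),cv2.MORPH_OPEN,np.ones((2,2)))>0
    q=C[m];allq.append(q);print(n,'tube',len(q),rect(q),np.percentile(q[:,2],[50,95,99]))
    top=q[q[:,2]>.070];print('  ridge',rect(top))
    w=(H[...,1]<50)&(H[...,2]>150)&(C[...,2]<.02)&(C[...,2]>-.01)&near(.45,-.31,.09)
    q=C[w];allw.append(q);print(n,'washer',len(q),rect(plane(n,np.argwhere(w)[:,::-1],.008)),np.median(q[:,2]))
    cn=max(cv2.findContours(w.astype(np.uint8),0,2)[0],key=cv2.contourArea)
    W=plane(n,cv2.approxPolyDP(cn,1.5,True)[:,0],.008)[:,:2];print(W.round(4).tolist())
    r=(H[...,1]>150)&((H[...,0]<5)|(H[...,0]>174))&(H[...,2]>130)&near(.44,-.325,.06)&(C[...,2]>.012)
    q=C[r];print('red',len(q),q.mean(0),q[:,2].max());t=q[q[:,2]>.046];print('fin top',len(t),rect(t) if len(t)>3 else 0)
print(rect(np.vstack(allq)))
E
```

```text
scene tube 628 ((692.3535766601562, 186.96502685546875), [90.71353912353516, 665.8237915039062], np.float32(67.70821)) [0.07047329 0.07688076 0.78763339]
  ridge ((694.754150390625, 197.54052734375), [77.11658477783203, 645.70751953125], np.float32(68.59785))
scene washer 492 ((456.8930358886719, -299.7680358886719), [71.68222045898438, 99.42861938476562], np.float32(58.387836)) 0.009318175905022295
[[0.4605, -0.3565], [0.506, -0.2795], [0.5036, -0.2701], [0.4874, -0.2709], [0.4686, -0.2997], [0.4574, -0.303], [0.4524, -0.2922], [0.4688, -0.2623], [0.4654, -0.2484], [0.4533, -0.2469], [0.4048, -0.3177], [0.407, -0.3274], [0.4263, -0.3363], [0.4387, -0.3158], [0.4512, -0.3173], [0.444, -0.3489]]
red 56 [ 0.44193263 -0.32152777  0.0444532 ] 0.05747270522993675
fin top 34 ((440.1459045410156, -324.48486328125), [11.807781219482422, 31.10810089111328], np.float32(66.476395))
top tube 584 ((502.45379638671875, -73.54666137695312), [77.8427505493164, 273.0983581542969], np.float32(178.64494)) [0.07005516 0.07617884 0.07850443]
  ridge ((495.8306884765625, -66.82181549072266), [56.18739700317383, 261.51507568359375], np.float32(176.77077))
top washer 717 ((457.2176208496094, -300.3941650390625), [72.68488311767578, 100.09986877441406], np.float32(58.543514)) 0.008585715446717138
[[0.5034, -0.27], [0.4863, -0.2721], [0.4602, -0.3047], [0.4518, -0.2987], [0.452, -0.2903], [0.4696, -0.2573], [0.4613, -0.2457], [0.45, -0.248], [0.4037, -0.3244], [0.4286, -0.3368], [0.4374, -0.3205], [0.4487, -0.3154], [0.4569, -0.3298], [0.4453, -0.3489], [0.462, -0.3582], [0.5059, -0.2898]]
red 47 [ 0.43945452 -0.32571499  0.04842767] 0.05425535819671524
fin top 38 ((440.06829833984375, -326.40472412109375), [9.68883991241455, 28.673830032348633], np.float32(59.088406))
((672.4533081054688, 164.49269104003906), [252.18655395507812, 680.7716064453125], np.float32(52.98881))
```

```bash
python3 - <<'E'
from h import *
A=[]
for n in("scene","top"):
    p,d=load(n,0);C=cloud(n,d);m=(C[...,2]>.05)&(C[...,2]<.085)&(np.hypot(C[...,0]-.585,C[...,1]+.07)<.07)
    H=cv2.cvtColor(p,cv2.COLOR_RGB2HSV).astype(int)
    m&=cv2.filter2D(m.astype(np.float32),-1,np.ones((3,3)))>5
    q=C[m];A.append(q);print(n,len(q),rect(q),np.median(p[m],axis=0))
    t=q[q[:,2]>.071];print(' ridge',rect(t),t.mean(0))
    # level-line fit: circle fit across axis for ang
    from scipy.optimize import least_squares
    def f(v):
        a=v[0];s=-np.sin(a)*(q[:,0]-.585)+np.cos(a)*(q[:,1]+.07)-v[1];return np.hypot(s,q[:,2]-v[2])-.028
    r=least_squares(f,[np.radians(25),0,.046],loss='soft_l1',f_scale=.001);a,o,z=r.x
    ax=np.array([np.cos(a),np.sin(a)]);l=(q[:,:2]-[.585,-.07])@ax;lo,hi=np.percentile(l,[.5,99.5])
    print(' cyl',np.degrees(a),z,'len',hi-lo,'ctr',np.array([.585,-.07])+ax*(lo+hi)/2+o*np.array([-ax[1],ax[0]]),np.abs(r.fun).mean())
E
```

```text
scene 593 ((587.9307861328125, -67.96157836914062), [52.70328140258789, 79.92133331298828], np.float32(20.311943)) [158.  62.  23.]
 ridge ((588.1817016601562, -68.66130065917969), [33.66531753540039, 79.54584503173828], np.float32(21.213833)) [ 0.58956645 -0.06837231  0.07417501]
 cyl 21.204166929898136 0.04708379422471244 len 0.07844404944582445 ctr [ 0.5893337  -0.07032625] 0.001463219296352369
top 547 ((587.261474609375, -71.56294250488281), [52.30388641357422, 78.7372817993164], np.float32(21.597506)) [144.  76.  49.]
 ridge ((587.83349609375, -70.59766387939453), [37.00423049926758, 77.6675796508789], np.float32(16.989883)) [ 0.58769008 -0.0723098   0.07382172]
 cyl 21.21307183118348 0.0464545253591153 len 0.0776142171815389 ctr [ 0.58759638 -0.07233524] 0.0015026368226265321
```

```bash
cat >> h.py <<'E'
def Rt(yaw,tilt=0): # tool-down at yaw, then turned about tool y (deg)
    return (Ro.from_euler('xyz',[np.pi,0,np.radians(yaw)])*Ro.from_rotvec([0,np.radians(tilt),0])).as_matrix()
def go(G,yaw,tilt=0,off=.18):
    o=robot.get_obs();R=toolrot();T=Rt(yaw,tilt);p=np.array(G)-off*T[:,2]
    s=R.T@(p-o["tool_pos"]);r=Ro.from_matrix(R.T@T).as_rotvec()
    print('t',round(o["time"],2),'q',o["joint_positions"].round(3),'w',round(o["width"],4),'F',o["wrist_force"].round(1))
    print('tcp',o["tool_pos"].round(4),'grasp',(o["tool_pos"]+.18*R[:,2]).round(4),'target tcp',p.round(4));print('shift units',(s*10).round(3),'turn units',(r/(np.pi/2)).round(3))
E
python3 - <<'E'
from h import *
print(robot.tcp_to_tips)
go([.605,-.0645,.20],21.2,-20)
print(np.array(proj("top",[[.605,-.0645,.046],[.42,.03,0]])))
E
```

```text
0.1992
t 0.1 q [-1.268  0.088  1.372  0.     1.684 -0.103] w 0.0939 F [-0.3 -0.2 -0.2]
tcp [ 0.2171 -0.5052  0.4036] grasp [ 0.217  -0.5049  0.2236] target tcp [ 0.6624 -0.0422  0.3691]
shift units [ 5.919 -2.495  0.351] turn units [ 0.003 -0.222  0.023]
[[340.86714121 207.54836428]
 [308.60886353 275.57470533]]
```

>>> move_arm --increments '[[[1, 0.4, -0.16, 0, 0, 0, 0], [1, 0.7, -0.29, 0, 0, 0, 0], [1, 1, -0.42, 0, 0, 0, 0]]]'

```text
time: 0.35
tool_pos: [0.2929, -0.4264, 0.4039]
ee_rot: [-3.14, -0.0, 0.404]
wrist_force: [0.8, -0.4, 0.2]
width: 0.0942
```

>>> move_arm --increments '[[[1, 0.4, -0.16, 0, 0, 0, 0], [1, 0.7, -0.29, 0, 0, 0, 0], [1, 1, -0.42, 0, 0, 0, 0]]]'

```text
time: 0.6
tool_pos: [0.3687, -0.3475, 0.4042]
ee_rot: [-3.141, 0.0, 0.406]
wrist_force: [0.5, 0.0, -0.5]
width: 0.0943
```

>>> move_arm --increments '[[[1, 0.4, -0.16, 0, 0, 0, 0], [1, 0.7, -0.29, 0, 0, 0, 0], [1, 1, -0.42, 0, 0, 0, 0]]]'

```text
time: 0.85
tool_pos: [0.444, -0.2693, 0.4042]
ee_rot: [-3.141, 0.0, 0.406]
wrist_force: [0.8, 0.1, -0.9]
width: 0.0941
```

>>> move_arm --increments '[[[1, 0.4, -0.16, 0, 0, 0, 0], [1, 0.7, -0.29, 0, 0, 0, 0], [1, 1, -0.42, 0, 0, 0, 0]]]'

```text
time: 1.1
tool_pos: [0.5194, -0.1912, 0.4041]
ee_rot: [-3.141, 0.001, 0.407]
wrist_force: [-0.3, 0.1, 0.0]
width: 0.0939
```

```bash
python3 - <<'E'
from h import *
go([.605,-.0645,.18],21.2,-20)
E
```

```text
t 1.1 q [-0.455  0.095  1.363  0.     1.684  0.709] w 0.0939 F [-0.3  0.1  0. ]
tcp [ 0.5194 -0.1912  0.4041] grasp [ 0.5192 -0.1912  0.2241] target tcp [ 0.6624 -0.0422  0.3491]
shift units [ 1.903 -0.803  0.549] turn units [ 0.004 -0.222  0.023]
```

>>> move_arm --increments '[[[1, 0.35, -0.13, 0.05, 0, -0.07, 0.005], [1, 0.7, -0.27, 0.1, 0, -0.15, 0.015], [1, 0.95, -0.4, 0.2, 0.002, -0.222, 0.023], [1, 0.95, -0.4, 0.2, 0.002, -0.222, 0.023]]]'

```text
time: 1.43
tool_pos: [0.5932, -0.1142, 0.3783]
ee_rot: [-3.137, 0.358, 0.378]
wrist_force: [0.0, 0.3, -1.8]
width: 0.0941
```

```bash
python3 - <<'E'
from h import *
go([.605,-.0645,.18],21.2,-20)
E
```

```text
t 1.43 q [-0.234  0.319  1.168 -0.215  1.946  0.91 ] w 0.0941 F [ 0.   0.3 -1.8]
tcp [ 0.5932 -0.1142  0.3783] grasp [ 0.5343 -0.1369  0.2097] target tcp [ 0.6624 -0.0422  0.3491]
shift units [ 0.953 -0.414 -0.044] turn units [-0.001  0.006  0.005]
```

>>> move_arm --increments '[[[1, 0.35, -0.14, -0.01, 0, 0, 0], [1, 0.7, -0.28, -0.03, 0, 0, 0], [1, 0.953, -0.414, -0.044, 0, 0.006, 0.005], [1, 0.953, -0.414, -0.044, 0, 0.006, 0.005], [1, 0.953, -0.414, -0.044, 0, 0.006, 0.005]]]'

```text
time: 1.85
tool_pos: [0.66, -0.0469, 0.3545]
ee_rot: [3.137, 0.341, 0.363]
wrist_force: [-0.3, 0.3, -0.2]
width: 0.0936
```

```bash
python3 - <<'E'
from h import *
go([.605,-.0645,.047],21.2,-20)
E
```

```text
t 1.85 q [-0.12   0.459  1.027 -0.173  1.953  1.047] w 0.0936 F [-0.3  0.3 -0.2]
tcp [ 0.66   -0.0469  0.3545] grasp [ 0.6039 -0.0691  0.1849] target tcp [ 0.6624 -0.0422  0.2161]
shift units [ 0.5   -0.041  1.29 ] turn units [ 0.002 -0.005 -0.004]
```

>>> move_arm --increments '[[[1, 0.1, -0.03, 0.3, 0.002, -0.005, -0.004], [1, 0.25, -0.04, 0.65, 0.002, -0.005, -0.004], [1, 0.25, -0.04, 0.65, 0.002, -0.005, -0.004], [1, 0.25, -0.04, 0.65, 0.002, -0.005, -0.004]]]'

```text
time: 2.18
tool_pos: [0.659, -0.0447, 0.2848]
ee_rot: [-3.14, 0.352, 0.366]
wrist_force: [-0.1, -0.2, 0.5]
width: 0.0939
```

```bash
python3 - <<'E'
from h import *
snap("scene",1)
go([.605,-.0645,.047],21.2,-20)
E
```

```text
t 2.23 q [-0.117  0.488  1.121 -0.166  1.84   1.069] w 0.0941 F [0.2 0.8 1.2]
tcp [ 0.6597 -0.0447  0.2875] grasp [ 0.6025 -0.0668  0.1183] target tcp [ 0.6624 -0.0422  0.2161]
shift units [ 0.275 -0.014  0.659] turn units [-0.    -0.001 -0.003]
```

View pics/scene1.png

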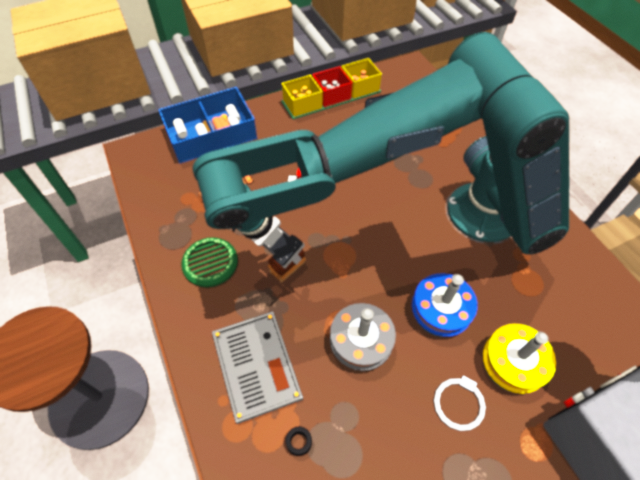

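The gripper is straddling the tube near (287,258), well aligned. I'll lower it and grip.

>>> move_arm --increments '[[[1, 0.15, -0.01, 0.33, 0, 0, -0.003], [1, 0.275, -0.014, 0.66, 0, 0, -0.003], [1, 0.275, -0.014, 0.66, 0, 0, -0.003], [1, 0.275, -0.014, 0.66, 0, 0, -0.003], [1, 0.275, -0.014, 0.66, 0, 0, -0.003]]]'

```text
time: 2.65
tool_pos: [0.6638, -0.0415, 0.2189]
ee_rot: [3.14, 0.343, 0.371]
wrist_force: [0.0, -0.8, 1.0]
width: 0.0937
```

```bash
python3 - <<'E'
from h import *
go([.605,-.0645,.047],21.2,-20)
E
```

```text
t 2.65 q [-0.112  0.54   1.185 -0.16   1.721  1.089] w 0.0937 F [ 0.  -0.8  1. ]
tcp [ 0.6638 -0.0415  0.2189] grasp [ 0.6075 -0.0637  0.0494] target tcp [ 0.6624 -0.0422  0.2161]
shift units [-0.006  0.002  0.031] turn units [ 0.001 -0.004  0.   ]
```

Within 3 mm of target, so I'll close.

>>> move_arm --increments '[[[1, 0, 0, 0.02, 0, 0, 0], [0, 0, 0, 0.02, 0, 0, 0], [0, 0, 0, 0.02, 0, 0, 0], [0, 0, 0, 0.02, 0, 0, 0], [0, 0, 0, 0.02, 0, 0, 0], [0, 0, 0, 0.02, 0, 0, 0], [0, 0, 0, 0.02, 0, 0, 0], [0, 0, 0, 0.02, 0, 0, 0]]]'

```text
time: 3.32
tool_pos: [0.6627, -0.042, 0.2134]
ee_rot: [3.14, 0.347, 0.371]
wrist_force: [1.1, -3.9, -0.3]
width: 0.0568
```

>>> move_arm --increments '[[[0, -0.12, 0, -0.3, 0, 0, 0], [0, -0.24, 0, -0.65, 0, 0, 0], [0, -0.34, 0, -0.94, 0, 0, 0], [0, -0.34, 0, -0.94, 0, 0, 0]]]'

```text
time: 3.65
tool_pos: [0.6633, -0.041, 0.3211]
ee_rot: [3.137, 0.336, 0.37]
wrist_force: [1.3, -0.4, -1.1]
width: 0.0562
```

```bash
python3 - <<'E'
from h import *
go([.42,.03,.17],65,10)
E
```

```text
t 3.65 q [-0.111  0.475  1.07  -0.166  1.891  1.06 ] w 0.0562 F [ 1.3 -0.4 -1.1]
tcp [ 0.6633 -0.041   0.3211] grasp [ 0.6083 -0.0632  0.1512] target tcp [0.4068 0.0017 0.3473]
shift units [-2.198 -1.328  0.485] turn units [-0.037  0.31  -0.489]
```

>>> move_arm --increments '[[[0, -0.25, -0.15, 0.0, -0.003, 0.03, -0.05], [0, -0.6, -0.35, 0.1, -0.008, 0.07, -0.1], [0, -0.9, -0.55, 0.2, -0.012, 0.1, -0.16], [0, -0.9, -0.55, 0.2, -0.012, 0.1, -0.16]]]'

```text
time: 3.98
tool_pos: [0.5496, -0.0213, 0.3199]
ee_rot: [-3.079, 0.192, 0.634]
wrist_force: [-0.2, 0.2, -4.1]
width: 0.0559
```

```bash
python3 - <<'E'
from h import *
go([.42,.03,.17],65,10)
E
```

```text
t 3.98 q [-0.119  0.183  1.438 -0.085  1.703  0.821] w 0.0559 F [-0.2  0.2 -4.1]
tcp [ 0.5496 -0.0213  0.3199] grasp [ 0.5153 -0.0325  0.1436] target tcp [0.4068 0.0017 0.3473]
shift units [-1.048 -1.033 -0.01 ] turn units [-0.041  0.218 -0.328]
```

>>> move_arm --increments '[[[0, -0.2, -0.2, 0, -0.008, 0.04, -0.06], [0, -0.4, -0.4, 0, -0.016, 0.08, -0.12], [0, -0.6, -0.6, 0, -0.024, 0.12, -0.18], [0, -0.8, -0.8, 0, -0.032, 0.16, -0.24], [0, -1, -1, 0, -0.04, 0.21, -0.31], [0, -1, -1, 0, -0.041, 0.218, -0.328], [0, -1, -1, 0, -0.041, 0.218, -0.328]]]'

```text
time: 4.57
tool_pos: [0.4179, 0.0007, 0.347]
ee_rot: [3.128, -0.176, 1.134]
wrist_force: [0.2, -1.1, -3.6]
width: 0.056
```

```bash
python3 - <<'E'
from h import *
for t in(40,70): go([.42,.03,.17],65,t)
E
```

```text
t 4.57 q [-0.196 -0.224  1.782  0.168  1.528  0.24 ] w 0.056 F [ 0.2 -1.1 -3.6]
tcp [0.4179 0.0007 0.347 ] grasp [0.4335 0.0283 0.1698] target tcp [ 0.3711 -0.0749  0.3079]
shift units [-0.938 -0.108  0.228] turn units [0.009 0.332 0.002]
t 4.57 q [-0.196 -0.224  1.782  0.168  1.528  0.24 ] w 0.056 F [ 0.2 -1.1 -3.6]
tcp [0.4179 0.0007 0.347 ] grasp [0.4335 0.0283 0.1698] target tcp [ 0.3485 -0.1233  0.2316]
shift units [-1.598 -0.117  0.886] turn units [0.008 0.665 0.004]
```

>>> move_arm --increments '[[[0, -0.2, -0.02, 0.03, 0, 0.075, 0], [0, -0.4, -0.04, 0.08, 0, 0.15, 0], [0, -0.65, -0.06, 0.13, 0, 0.225, 0], [0, -0.8, -0.08, 0.18, 0.005, 0.29, 0], [0, -0.938, -0.108, 0.228, 0.009, 0.332, 0], [0, -0.938, -0.108, 0.228, 0.009, 0.332, 0]]]'

```text
time: 5.07
tool_pos: [0.3719, -0.0771, 0.3056]
ee_rot: [-3.133, -0.697, 1.127]
wrist_force: [0.4, -0.7, -2.4]
width: 0.056
```

```bash
python3 - <<'E'
from h import *
go([.42,.03,.17],65,70)
E
```

```text
t 5.07 q [-0.617 -0.263  1.963  0.683  1.589 -0.215] w 0.056 F [ 0.4 -0.7 -2.4]
tcp [ 0.3719 -0.0771  0.3056] grasp [0.4202 0.0279 0.1676] target tcp [ 0.3485 -0.1233  0.2316]
shift units [-0.872 -0.011  0.235] turn units [-0.001  0.334 -0.004]
```

>>> move_arm --increments '[[[0, -0.2, 0, 0.03, 0, 0.075, 0], [0, -0.4, 0, 0.08, 0, 0.15, 0], [0, -0.6, 0, 0.13, 0, 0.225, 0], [0, -0.75, 0, 0.18, 0, 0.29, 0], [0, -0.87, -0.01, 0.235, 0, 0.334, 0], [0, -0.87, -0.01, 0.235, 0, 0.334, 0]]]'

```text
time: 5.57
tool_pos: [0.3504, -0.122, 0.2319]
ee_rot: [-3.119, -1.222, 1.116]
wrist_force: [-0.5, 1.5, -3.1]
width: 0.056
```

```bash
python3 - <<'E'
from h import *
go([.42,.03,.12],65,70)
p,d=snap("scene",2)
E
```

```text
t 5.57 q [-0.86  -0.041  2.086  1.057  1.764 -0.593] w 0.056 F [-0.5  1.5 -3.1]
tcp [ 0.3504 -0.122   0.2319] grasp [0.4211 0.0317 0.1704] target tcp [ 0.3485 -0.1233  0.1816]
shift units [-0.48  -0.008  0.153] turn units [-0.003 -0.    -0.004]
```

View pics/scene2.png

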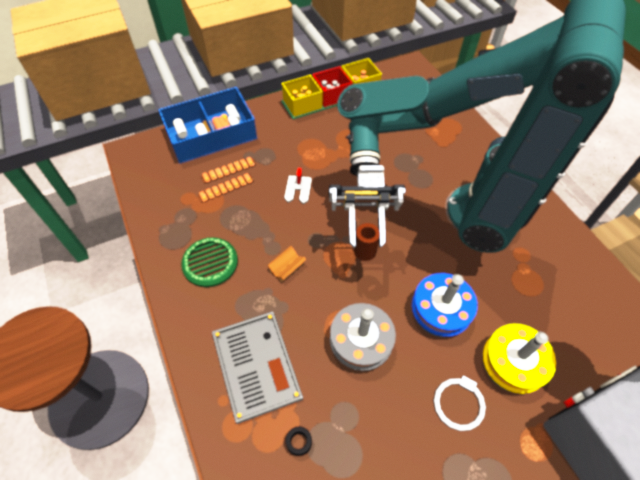

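The tube is held upright at (366,243). I'll check its tilt and height with depth, then descend.

```bash
python3 - <<'E'
from h import *
p,d=load("scene",2);C=cloud("scene",d)
H=cv2.cvtColor(p,cv2.COLOR_RGB2HSV).astype(int)
m=(np.hypot(C[...,0]-.42,C[...,1]-.03)<.045)&(C[...,2]>.08)
q=C[m];print(len(q),np.percentile(q[:,2],[1,50,95,99]).round(4))
v,u=np.where(m&(p[...,0].astype(int)>p[...,2]*1.6));print(len(v));q=C[v,u];
t=q[q[:,2]>np.percentile(q[:,2],97)-.02]
print(np.percentile(q[:,2],[1,50,90,97,99]).round(4))
A=np.c_[t[:,:2],np.ones(len(t))]
go([.42,.03,.0685],65,70)
E
```

```text
1045 [0.1176 0.1801 0.1951 0.1966]
764
[0.1169 0.1757 0.1943 0.1957 0.1968]
t 5.62 q [-0.859 -0.044  2.084  1.057  1.764 -0.592] w 0.0559 F [ 0.  -1.  -3.7]
tcp [ 0.3509 -0.1219  0.2334] grasp [0.4216 0.0316 0.1716] target tcp [ 0.3485 -0.1233  0.1301]
shift units [-0.979 -0.011  0.334] turn units [-0.003  0.001 -0.002]
```

>>> move_arm --increments '[[[0, -0.25, 0, 0.08, 0, 0, 0], [0, -0.5, 0, 0.17, 0, 0, 0], [0, -0.75, 0, 0.25, 0, 0, 0], [0, -0.95, 0, 0.32, 0, 0, 0], [0, -0.95, 0, 0.32, 0, 0, 0], [0, -0.95, 0, 0.32, 0, 0, 0]]]'

```text
time: 6.12
tool_pos: [0.3507, -0.1239, 0.1355]
ee_rot: [3.137, -1.221, 1.144]
wrist_force: [0.4, 0.1, -2.4]
width: 0.0562
```

```bash
python3 - <<'E'
from h import *
go([.42,.03,.059],65,70)
R=toolrot();print('R tilt',R.round(3)[2])
E
```

```text
t 6.12 q [-0.863  0.169  2.13   1.026  1.636 -0.825] w 0.0562 F [ 0.4  0.1 -2.4]
tcp [ 0.3507 -0.1239  0.1355] grasp [0.4215 0.0297 0.0738] target tcp [ 0.3485 -0.1233  0.1206]
shift units [-0.141 -0.022  0.047] turn units [-0.003  0.     0.002]
R tilt [ 0.939  0.002 -0.343]
```

>>> move_arm --increments '[[[0, -0.04, 0, 0.013, 0, 0, 0], [0, -0.08, 0, 0.027, 0, 0, 0], [0, -0.11, 0, 0.037, 0, 0, 0], [0, -0.11, 0, 0.037, 0, 0, 0], [0, -0.11, 0, 0.037, 0, 0, 0]]]'

```text
time: 6.53
tool_pos: [0.3498, -0.1244, 0.1236]
ee_rot: [3.133, -1.222, 1.146]
wrist_force: [-0.2, -0.3, -2.1]
width: 0.0563
```

>>> move_arm --increments '[[[0, -0.01, 0, 0.003, 0, 0, 0], [0, -0.02, 0, 0.007, 0, 0, 0], [0, -0.02, 0, 0.007, 0, 0, 0]]]'

```text
time: 6.78
tool_pos: [0.3496, -0.1243, 0.1211]
ee_rot: [3.135, -1.222, 1.144]
wrist_force: [-0.8, -1.0, -3.2]
width: 0.0559
```

>>> move_arm --increments '[[[0, -0.01, 0, 0.003, 0, 0, 0], [0, -0.02, 0, 0.007, 0, 0, 0], [0, -0.02, 0, 0.007, 0, 0, 0]]]'

```text
time: 7.03
tool_pos: [0.3498, -0.1242, 0.1195]
ee_rot: [3.134, -1.225, 1.145]
wrist_force: [0.1, 1.0, 1.4]
width: 0.056
```

Contact: the vertical force rose from about -2.5 N to +1.4 N. I'll release.

>>> move_arm --increments '[[[0, -0.005, 0, 0.002, 0, 0, 0], [0.85, -0.005, 0, 0.002, 0, 0, 0], [0.85, -0.005, 0, 0.002, 0, 0, 0], [0.85, -0.005, 0, 0.002, 0, 0, 0], [0.85, -0.005, 0, 0.002, 0, 0, 0], [0.85, -0.005, 0, 0.002, 0, 0, 0], [0.85, -0.005, 0, 0.002, 0, 0, 0], [0.85, -0.005, 0, 0.002, 0, 0, 0]]]'

```text
time: 7.7
tool_pos: [0.3496, -0.1243, 0.1185]
ee_rot: [3.135, -1.222, 1.144]
wrist_force: [0.7, 0.3, 0.5]
width: 0.0804
```

```bash
python3 - <<'E'
from h import *
p,d=snap("scene",3);C=cloud("scene",d)
cv2.imwrite("pics/c3.png",cv2.resize(p[190:320,290:450,::-1],None,fx=4,fy=4))
go([.42,.03,.06],65,70)
E
```

```text
t 7.75 q [-0.866  0.211  2.134  1.024  1.613 -0.866] w 0.0795 F [ 0.  -0.1 -0.2]
tcp [ 0.3497 -0.1243  0.1185] grasp [0.4208 0.0292 0.057 ] target tcp [ 0.3485 -0.1233  0.1216]
shift units [ 0.03  -0.014 -0.006] turn units [-0.001 -0.     0.002]
```

View pics/c3.png

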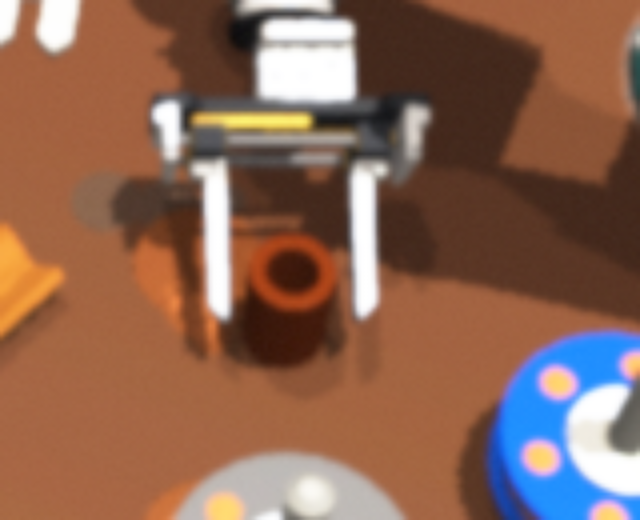

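The tube stands free between the open fingers. I'll back straight out.

>>> move_arm --increments '[[[0.9, 0, 0, -0.2, 0, 0, 0], [1, 0, 0, -0.4, 0, 0, 0], [1, 0, 0, -0.7, 0, 0, 0], [1, 0, 0, -1, 0, 0, 0], [1, 0, 0, -1, 0, 0, 0]]]'

```text
time: 8.17
tool_pos: [0.3101, -0.2135, 0.1545]
ee_rot: [3.12, -1.219, 1.154]
wrist_force: [1.2, 0.3, 1.2]
width: 0.0941
```

```bash
python3 - <<'E'
from h import *
p,d=snap("top",3);C=cloud("top",d)
m=(np.hypot(C[...,0]-.42,C[...,1]-.03)<.045)&(C[...,2]>.066)&(C[...,2]<.1)&(p[...,0]>1.4*p[...,2].astype(float))
q=C[m];print(len(q),cv2.minEnclosingCircle(q[:,:2].astype(np.float32)),np.median(q[:,2]))
p,d=snap("scene",4);C=cloud("scene",d)
m=(np.hypot(C[...,0]-.42,C[...,1]-.03)<.045)&(C[...,2]>.074)&(C[...,2]<.09)
q=C[m];print(len(q),cv2.minEnclosingCircle(q[:,:2].astype(np.float32)),np.median(q[:,2]))
go([.42,.03,.2],65,35)
E
```

```text
222 ((0.4204745292663574, 0.02792142704129219), 0.02785135619342327) 0.07987141844908352
250 ((0.4211326241493225, 0.028614049777388573), 0.02890600636601448) 0.08092391908934637
t 8.27 q [-1.07   0.196  2.042  0.89   1.798 -0.867] w 0.0939 F [ 0.6  0.5 -0.4]
tcp [ 0.3101 -0.2103  0.1529] grasp [ 0.3816 -0.057   0.0912] target tcp [ 0.3764 -0.0636  0.3474]
shift units [ 2.38  -0.011  0.846] turn units [ 0.001 -0.389  0.002]
```

View pics/scene4.png

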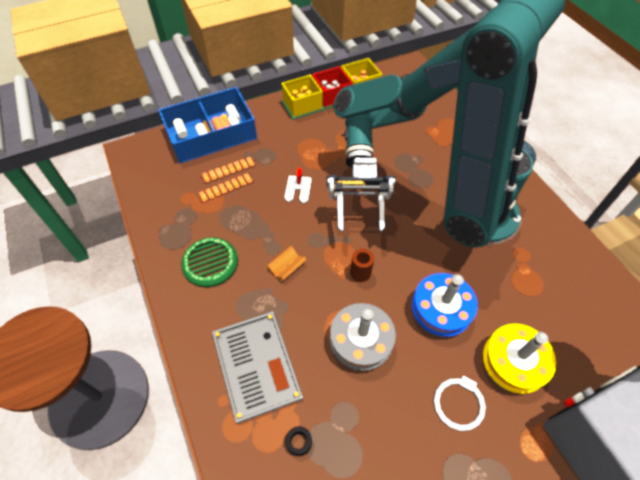

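The tube stands at (.4208, .0283) with its top at 80 mm. I'll swing the tool to point straight down above it.

>>> move_arm --increments '[[[1, 0.3, 0, -0.1, 0, 0, 0], [1, 0.6, 0, -0.1, 0, -0.06, 0], [1, 0.95, 0, -0.1, 0, -0.13, 0], [1, 1, 0, 0, 0, -0.2, 0], [1, 1, 0, 0, 0, -0.22, 0]]]'

```text
time: 8.68
tool_pos: [0.3249, -0.1764, 0.2484]
ee_rot: [3.13, -0.871, 1.151]
wrist_force: [-0.3, -0.2, -0.1]
width: 0.094
```

```bash
python3 - <<'E'
from h import *
go([.4208,.0283,.16],65,0)
E
```

```text
t 8.68 q [-0.939 -0.118  2.008  0.744  1.72  -0.582] w 0.094 F [-0.3 -0.2 -0.1]
tcp [ 0.3249 -0.1764  0.2484] grasp [ 0.383  -0.0515  0.1325] target tcp [0.4208 0.0283 0.34  ]
shift units [2.156 0.027 1.14 ] turn units [ 0.002 -0.555  0.006]
```

>>> move_arm --increments '[[[1, 0.25, 0, 0, 0, -0.07, 0], [1, 0.5, 0, 0, 0, -0.14, 0], [1, 0.75, 0, 0.1, 0, -0.21, 0], [1, 1, 0.01, 0.2, 0, -0.28, 0.002], [1, 1, 0.01, 0.3, 0, -0.3, 0.002]]]'

```text
time: 9.1
tool_pos: [0.3629, -0.0973, 0.3067]
ee_rot: [3.135, -0.403, 1.143]
wrist_force: [-0.5, -0.3, 0.7]
width: 0.0941
```

```bash
python3 - <<'E'
from h import *
go([.4208,.0283,.16],65,0)
E
```

```text
t 9.1 q [-0.575 -0.284  1.929  0.4    1.553 -0.164] w 0.0941 F [-0.5 -0.3  0.7]
tcp [ 0.3629 -0.0973  0.3067] grasp [ 0.3932 -0.0335  0.1412] target tcp [0.4208 0.0283 0.34  ]
shift units [1.403 0.004 0.237] turn units [ 0.003 -0.257  0.004]
```

>>> move_arm --increments '[[[1, 0.3, 0, 0, 0, -0.07, 0], [1, 0.6, 0, 0, 0, -0.14, 0], [1, 0.9, 0, 0.1, 0, -0.21, 0.002], [1, 0.98, 0, 0.15, 0.002, -0.257, 0.004], [1, 0.98, 0, 0.15, 0.002, -0.257, 0.004]]]'

```text
time: 9.52
tool_pos: [0.4024, -0.0098, 0.3268]
ee_rot: [-3.132, 0.001, 1.138]
wrist_force: [0.1, 0.5, -0.5]
width: 0.094
```

```bash
python3 - <<'E'
from h import *
go([.4208,.0283,.12],65,0)
E
```

```text
t 9.52 q [-0.166 -0.219  1.813  0.002  1.556  0.267] w 0.094 F [ 0.1  0.5 -0.5]
tcp [ 0.4024 -0.0098  0.3268] grasp [ 0.4007 -0.0091  0.1468] target tcp [0.4208 0.0283 0.3   ]
shift units [0.423 0.01  0.268] turn units [-0.006  0.     0.002]
```

>>> move_arm --increments '[[[1, 0.3, 0.01, 0, -0.006, 0, 0.002], [1, 0.423, 0.01, 0.1, -0.006, 0, 0.002], [1, 0.423, 0.01, 0.2, -0.006, 0, 0.002], [1, 0.423, 0.01, 0.2, -0.006, 0, 0.002], [1, 0.423, 0.01, 0.2, -0.006, 0, 0.002]]]'

```text
time: 9.93
tool_pos: [0.4201, 0.0242, 0.307]
ee_rot: [3.141, -0.0, 1.126]
wrist_force: [0.2, -0.2, -0.9]
width: 0.0941
```

```bash
python3 - <<'E'
from h import *
go([.4208,.0283,.061],65,0)
E
```

```text
t 9.93 q [-0.077 -0.166  1.81  -0.     1.497  0.368] w 0.0941 F [ 0.2 -0.2 -0.9]
tcp [0.4201 0.0242 0.307 ] grasp [0.4202 0.0241 0.127 ] target tcp [0.4208 0.0283 0.241 ]
shift units [ 0.04  -0.011  0.66 ] turn units [ 0.    -0.    -0.006]
```

>>> move_arm --increments '[[[1, 0.04, -0.01, 0.1, 0, 0, -0.006], [1, 0.04, -0.01, 0.3, 0, 0, -0.006], [1, 0.04, -0.01, 0.5, 0, 0, -0.006], [1, 0.04, -0.01, 0.66, 0, 0, -0.006], [1, 0.04, -0.01, 0.66, 0, 0, -0.006], [1, 0.04, -0.01, 0.66, 0, 0, -0.006]]]'

```text
time: 10.43
tool_pos: [0.4217, 0.0286, 0.2424]
ee_rot: [3.138, -0.001, 1.135]
wrist_force: [-0.8, -0.3, -0.2]
width: 0.0939
```

```bash
python3 - <<'E'
from h import *
go([.4208,.0283,.061],65,0)
E
```

```text
t 10.43 q [-0.066 -0.108  1.894 -0.     1.352  0.369] w 0.0939 F [-0.8 -0.3 -0.2]
tcp [0.4217 0.0286 0.2424] grasp [0.4223 0.0285 0.0624] target tcp [0.4208 0.0283 0.241 ]
shift units [-0.006 -0.007  0.014] turn units [ 0.002 -0.001  0.   ]
```

>>> move_arm --increments '[[[1, -0.006, -0.007, 0.01, 0, 0, 0], [0, -0.006, -0.007, 0.01, 0, 0, 0], [0, -0.006, -0.007, 0.01, 0, 0, 0], [0, -0.006, -0.007, 0.01, 0, 0, 0], [0, -0.006, -0.007, 0.01, 0, 0, 0], [0, -0.006, -0.007, 0.01, 0, 0, 0], [0, -0.006, -0.007, 0.01, 0, 0, 0], [0, -0.006, -0.007, 0.01, 0, 0, 0]]]'

```text
time: 11.1
tool_pos: [0.4212, 0.0289, 0.2425]
ee_rot: [3.137, -0.002, 1.136]
wrist_force: [-0.4, -0.9, 2.5]
width: 0.0564
```

>>> move_arm --increments '[[[0, 0, 0, -0.2, 0, 0, 0], [0, 0, 0, -0.5, 0, 0, 0], [0, 0, 0, -0.8, 0, 0, 0], [0, 0, 0, -1, 0, 0, 0]]]'

```text
time: 11.43
tool_pos: [0.4208, 0.0289, 0.3442]
ee_rot: [3.134, -0.002, 1.136]
wrist_force: [-0.3, -0.9, -1.6]
width: 0.056
```

```bash
python3 - <<'E'
from h import *
go([.5118,.2004,.26],65,0)
E
```

```text
t 11.43 q [-6.600e-02 -1.870e-01  1.753e+00 -1.000e-03  1.568e+00  3.690e-01] w 0.056 F [-0.3 -0.9 -1.6]
tcp [0.4208 0.0289 0.3442] grasp [0.4222 0.0287 0.1642] target tcp [0.5118 0.2004 0.44  ]
shift units [ 1.94   0.11  -0.954] turn units [ 0.005 -0.001  0.001]
```

>>> move_arm --increments '[[[0, 0.1, 0, -0.3, 0, 0, 0], [0, 0.35, 0.03, -0.6, 0.002, 0, 0], [0, 0.65, 0.05, -0.9, 0.004, 0, 0], [0, 0.9, 0.06, -1, 0.005, 0, 0], [0, 0.9, 0.06, -1, 0.005, 0, 0]]]'

```text
time: 11.85
tool_pos: [0.465, 0.111, 0.4453]
ee_rot: [3.139, -0.007, 1.14]
wrist_force: [0.3, -0.7, -3.3]
width: 0.0565
```

```bash
python3 - <<'E'
from h import *
p,d=snap("scene",5)
cv2.imwrite("pics/c5.png",cv2.resize(p[150:350,270:450,::-1],None,fx=3,fy=3))
go([.5118,.2004,.26],65,0)
E
```

```text
t 11.9 q [ 0.112 -0.081  1.464  0.003  1.758  0.544] w 0.0564 F [ 0.4 -0.3 -3.2]
tcp [0.4642 0.1096 0.4431] grasp [0.4643 0.11   0.2631] target tcp [0.5118 0.2004 0.44  ]
shift units [1.024 0.052 0.033] turn units [-0.001 -0.002  0.003]
```

View pics/c5.png

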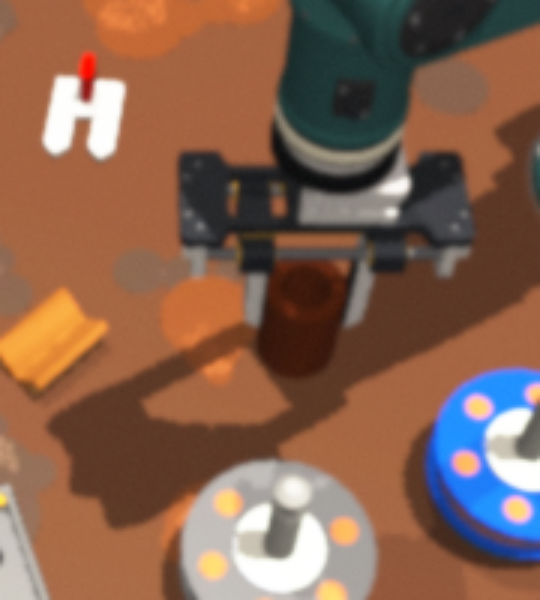

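The tube is held upright and the arm is heading for the shaft.

>>> move_arm --increments '[[[0, 0.3, 0.02, 0, 0, 0, 0], [0, 0.6, 0.03, 0, 0, 0, 0], [0, 0.9, 0.05, 0, 0, 0, 0.003], [0, 1, 0.052, 0, 0, 0, 0.003], [0, 1, 0.052, 0, 0, 0, 0.003], [0, 1, 0.052, 0, 0, 0, 0.003]]]'

```text
time: 12.4
tool_pos: [0.5101, 0.196, 0.4408]
ee_rot: [-3.137, 0.002, 1.131]
wrist_force: [-0.4, 0.8, -2.4]
width: 0.0563
```

```bash
python3 - <<'E'
from h import *
p,d=snap("scene",6);C=cloud("scene",d)
cv2.imwrite("pics/c6.png",cv2.resize(p[200:400,270:450,::-1],None,fx=3,fy=3))
go([.5118,.2004,.24],65,0)
o=robot.get_obs();G=o["tool_pos"]+.18*toolrot()[:,2]
m=(np.hypot(C[...,0]-G[0],C[...,1]-G[1])<.045)&(C[...,2]>.19)&(C[...,2]<.28)&(p[...,0]>1.5*p[...,2].astype(float))
q=C[m];print(len(q),np.percentile(q,[1,50,99],axis=0).round(4))
from scipy.optimize import least_squares
s=q[(q[:,2]<.268)]
f=lambda v:np.hypot(s[:,0]-v[0],s[:,1]-v[1])-.028
r=least_squares(f,G[:2],loss='soft_l1',f_scale=.001);print('tube centre',r.x,np.abs(r.fun).mean())
t=q[q[:,2]>np.percentile(q[:,2],97)-.004];print(cv2.minEnclosingCircle(t[:,:2].astype(np.float32)))
E
```

```text
t 12.45 q [0.262 0.076 1.311 0.002 1.759 0.702] w 0.0567 F [ 0.2 -0.3 -2.9]
tcp [0.51   0.1956 0.4414] grasp [0.5093 0.1957 0.2614] target tcp [0.5118 0.2004 0.42  ]
shift units [ 0.052 -0.003  0.214] turn units [-0.002  0.001 -0.002]
797 [[0.4831 0.1721 0.2055]
 [0.5144 0.2084 0.2556]
 [0.5358 0.2241 0.2799]]
tube centre [0.5081508 0.1961902] 0.003979660411576649
((0.5078895092010498, 0.1964641958475113), 0.028835894539952278)
```

View pics/c6.png

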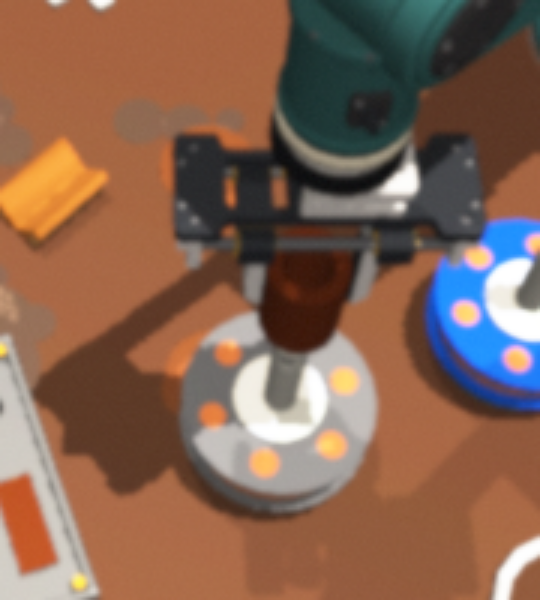

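>>> move_arm --increments '[[[0, 0.053, 0.005, 0, -0.002, 0, 0], [0, 0.053, 0.005, 0, -0.002, 0, 0], [0, 0.053, 0.005, 0.1, -0.002, 0, 0], [0, 0.053, 0.005, 0.1, -0.002, 0, 0], [0, 0.053, 0.005, 0.1, -0.002, 0, 0]]]'

```text
time: 12.87
tool_pos: [0.5127, 0.2008, 0.4314]
ee_rot: [-3.141, 0.0, 1.131]
wrist_force: [-0.4, -0.6, -2.2]
width: 0.0565
```

```bash
python3 - <<'E'
from h import *
go([.5118,.2004,.2],65,0)
E
```

```text
t 12.87 q [0.27  0.085 1.32  0.    1.737 0.71 ] w 0.0565 F [-0.4 -0.6 -2.2]
tcp [0.5127 0.2008 0.4314] grasp [0.5126 0.2009 0.2514] target tcp [0.5118 0.2004 0.38  ]
shift units [-0.008 -0.006  0.514] turn units [-0.     0.    -0.002]
```

>>> move_arm --increments '[[[0, 0, 0, 0.08, 0, 0, 0], [0, 0, 0, 0.16, 0, 0, 0], [0, 0, 0, 0.24, 0, 0, 0], [0, 0, 0, 0.3, 0, 0, 0], [0, 0, 0, 0.3, 0, 0, 0]]]'

```text
time: 13.28
tool_pos: [0.5128, 0.2012, 0.3999]
ee_rot: [-3.139, 0.001, 1.131]
wrist_force: [0.1, -0.2, -3.7]
width: 0.0565
```

```bash
python3 - <<'E'
from h import *
p,d=snap("scene",7)
cv2.imwrite("pics/c7.png",cv2.resize(p[220:400,290:450,::-1],None,fx=3.3,fy=3.3))
go([.5118,.2004,.14],65,0)
E
```

```text
t 13.33 q [2.710e-01 9.000e-02 1.375e+00 1.000e-03 1.678e+00 7.100e-01] w 0.0561 F [ 1.6 -0.2 -2.7]
tcp [0.5129 0.2012 0.401 ] grasp [0.5126 0.2013 0.221 ] target tcp [0.5118 0.2004 0.32  ]
shift units [-0.012 -0.005  0.81 ] turn units [-0.001  0.    -0.002]
```

View pics/c7.png

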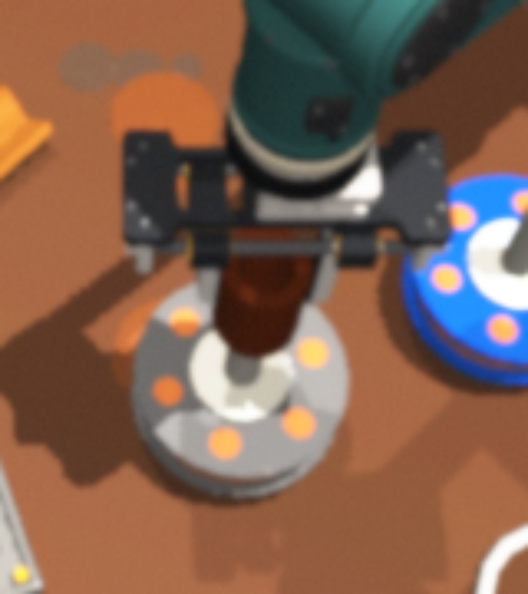

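The tube is threaded over the shaft with no side force. Lowering further.

>>> move_arm --increments '[[[0, -0.01, 0, 0.12, 0, 0, 0], [0, -0.01, 0, 0.24, 0, 0, 0], [0, -0.01, 0, 0.36, 0, 0, 0], [0, -0.01, 0, 0.48, 0, 0, 0], [0, -0.01, 0, 0.6, 0, 0, 0], [0, -0.01, 0, 0.72, 0, 0, 0], [0, -0.01, 0, 0.78, 0, 0, 0], [0, -0.01, 0, 0.78, 0, 0, 0]]]'

```text
time: 14.0
tool_pos: [0.5123, 0.2003, 0.3219]
ee_rot: [-3.139, 0.001, 1.131]
wrist_force: [-0.5, 0.3, -3.3]
width: 0.0567
```

>>> move_arm --increments '[[[0, 0, 0, 0.03, 0, 0, 0], [0, 0, 0, 0.05, 0, 0, 0], [0, 0, 0, 0.06, 0, 0, 0], [0, 0, 0, 0.06, 0, 0, 0]]]'

```text
time: 14.33
tool_pos: [0.5128, 0.2005, 0.319]
ee_rot: [3.14, -0.002, 1.131]
wrist_force: [-0.0, -0.7, -1.6]
width: 0.0564
```

>>> move_arm --increments '[[[0, 0, 0, 0.01, 0, 0, 0], [0, 0, 0, 0.02, 0, 0, 0], [0, 0, 0, 0.02, 0, 0, 0]]]'

```text
time: 14.58
tool_pos: [0.5127, 0.2004, 0.3166]
ee_rot: [3.141, -0.002, 1.131]
wrist_force: [0.1, -0.2, -2.0]
width: 0.0564
```

>>> move_arm --increments '[[[0, 0, 0, 0.01, 0, 0, 0], [0, 0, 0, 0.02, 0, 0, 0], [0, 0, 0, 0.02, 0, 0, 0]]]'

```text
time: 14.83
tool_pos: [0.5128, 0.2005, 0.3146]
ee_rot: [3.141, -0.002, 1.131]
wrist_force: [0.6, -1.0, -2.0]
width: 0.0567
```

>>> move_arm --increments '[[[0, 0, 0, 0.01, 0, 0, 0], [0, 0, 0, 0.015, 0, 0, 0], [0, 0, 0, 0.015, 0, 0, 0]]]'

```text
time: 15.08
tool_pos: [0.5127, 0.2005, 0.3145]
ee_rot: [3.14, -0.002, 1.131]
wrist_force: [-2.9, -1.2, 5.4]
width: 0.0566
```

Seated: the z force went up about 7 N at the predicted height of 0.3145. I'll open and rise.

>>> move_arm --increments '[[[0, 0, 0, -0.01, 0, 0, 0], [0.85, 0, 0, -0.01, 0, 0, 0], [0.85, 0, 0, -0.01, 0, 0, 0], [0.85, 0, 0, -0.01, 0, 0, 0], [0.85, 0, 0, -0.01, 0, 0, 0], [0.85, 0, 0, -0.01, 0, 0, 0], [0.85, 0, 0, -0.01, 0, 0, 0]]]'

```text
time: 15.67
tool_pos: [0.5128, 0.2004, 0.3139]
ee_rot: [3.141, -0.002, 1.131]
wrist_force: [0.3, 0.0, -1.1]
width: 0.0801
```

>>> move_arm --increments '[[[0.9, 0, 0, -0.2, 0, 0, 0], [1, 0, 0, -0.4, 0, 0, 0], [1, 0, 0, -0.7, 0, 0, 0], [1, 0, 0, -1, 0, 0, 0]]]'

```text
time: 16.0
tool_pos: [0.5124, 0.2003, 0.4142]
ee_rot: [-3.141, -0.0, 1.131]
wrist_force: [-0.1, -0.7, 0.6]
width: 0.0937
```

```bash
python3 - <<'E'
from h import *
p,d=snap("scene",8);C=cloud("scene",d)
m=(np.hypot(C[...,0]-.512,C[...,1]-.2)<.035)&(C[...,2]>.12)&(C[...,2]<.21)&(p[...,0]>1.5*p[...,2].astype(float))
q=C[m];print(len(q),np.percentile(q[:,2],[50,95,99]))
t=q[q[:,2]>np.percentile(q[:,2],95)-.003];print(cv2.minEnclosingCircle(t[:,:2].astype(np.float32)))
cv2.imwrite("pics/c8.png",cv2.resize(p[220:400,290:450,::-1],None,fx=3.3,fy=3.3))
go([.4402,-.326,.18],58.5,0);go([.4402,-.326,.18],58.5-180,0)
E
```

```text
398 [0.15158767 0.15523003 0.15981406]
((0.5125921368598938, 0.20118214190006256), 0.027669385075569153)
t 16.05 q [2.690e-01 8.200e-02 1.342e+00 1.000e-03 1.705e+00 7.090e-01] w 0.0938 F [2.6 0.2 4.5]
tcp [0.513  0.2004 0.4225] grasp [0.5153 0.2012 0.2425] target tcp [ 0.4402 -0.326   0.36  ]
shift units [-5.079  1.575  0.593] turn units [ 0.006 -0.006  0.07 ]
t 16.05 q [2.690e-01 8.200e-02 1.342e+00 1.000e-03 1.705e+00 7.090e-01] w 0.0938 F [2.6 0.2 4.5]
tcp [0.513  0.2004 0.4225] grasp [0.5153 0.2012 0.2425] target tcp [ 0.4402 -0.326   0.36  ]
shift units [-5.079  1.575  0.593] turn units [ 0.009  0.009 -1.93 ]
```

View pics/c8.png

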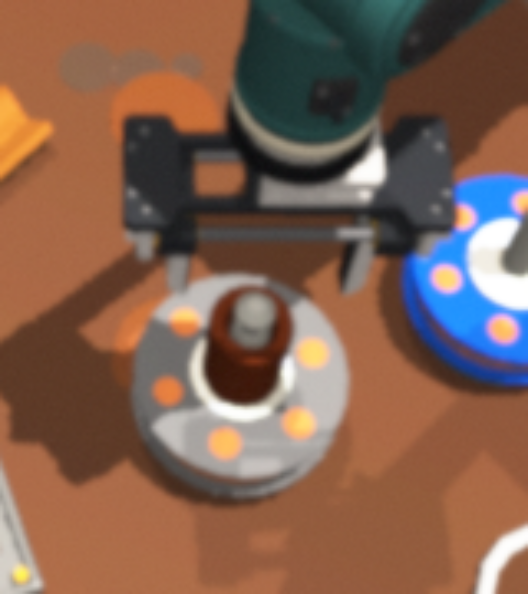

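The tube sits on the white hub with the shaft head showing at (255,305) in the crop, top at 152 mm. Now for the washer.

>>> move_arm --increments '[[[1, -0.3, 0.1, 0, 0, 0, 0.01], [1, -0.65, 0.2, 0, 0, 0, 0.02], [1, -1, 0.31, 0, 0, 0, 0.03]]]'

```text
time: 16.3
tool_pos: [0.4978, 0.0962, 0.4142]
ee_rot: [3.14, -0.002, 1.086]
wrist_force: [0.5, 0.2, -1.5]
width: 0.0943
```

>>> move_arm --increments '[[[1, -0.35, 0.11, 0, 0, 0, 0.01], [1, -0.7, 0.22, 0, 0, 0, 0.02], [1, -1, 0.31, 0, 0, 0, 0.04]]]'

```text
time: 16.55
tool_pos: [0.4781, -0.0081, 0.4138]
ee_rot: [3.14, -0.001, 1.02]
wrist_force: [-0.4, -0.4, 1.0]
width: 0.0938
```

>>> move_arm --increments '[[[1, -0.35, 0.11, 0, 0, 0, 0], [1, -0.7, 0.22, 0, 0, 0, 0], [1, -1, 0.31, 0, 0, 0, 0]]]'

```text
time: 16.8
tool_pos: [0.4521, -0.1096, 0.4137]
ee_rot: [3.14, -0.001, 1.021]
wrist_force: [0.2, -0.1, -0.2]
width: 0.0937
```

>>> move_arm --increments '[[[1, -0.35, 0.11, 0, 0, 0, 0], [1, -0.7, 0.22, 0, 0, 0, 0], [1, -1, 0.31, 0, 0, 0, 0], [1, -1, 0.31, 0, 0, 0, 0]]]'

```text
time: 17.13
tool_pos: [0.4259, -0.2134, 0.4132]
ee_rot: [3.14, 0.001, 1.015]
wrist_force: [-0.0, 0.7, -0.3]
width: 0.094
```

```bash
python3 - <<'E'
from h import *
go([.4402,-.326,.15],58.5,0)
E
```

```text
t 17.13 q [-5.830e-01 -8.000e-02  1.522e+00 -1.000e-03  1.698e+00 -2.700e-02] w 0.094 F [-0.   0.7 -0.3]
tcp [ 0.4259 -0.2134  0.4132] grasp [ 0.426  -0.2137  0.2332] target tcp [ 0.4402 -0.326   0.33  ]
shift units [-0.879  0.715  0.833] turn units [ 0.001  0.001 -0.004]
```

>>> move_arm --increments '[[[0.6, -0.3, 0.25, 0.1, 0, 0, 0], [0.6, -0.6, 0.5, 0.4, 0, 0, 0], [0.6, -0.879, 0.715, 0.7, 0, 0, -0.004], [0.6, -0.879, 0.715, 0.83, 0, 0, -0.004], [0.6, -0.879, 0.715, 0.83, 0, 0, -0.004], [0.6, -0.879, 0.715, 0.83, 0, 0, -0.004]]]'

```text
time: 17.63
tool_pos: [0.4424, -0.3209, 0.3289]
ee_rot: [-3.138, -0.003, 1.027]
wrist_force: [-0.8, -0.6, 0.2]
width: 0.0584
```

```bash
python3 - <<'E'
from h import *
snap("scene",9);snap("top",9)
go([.4402,-.326,.07],58.5,0)
p,_=load("scene",9);cv2.imwrite("pics/c9.png",cv2.resize(p[120:260,230:390,::-1],None,fx=4,fy=4))
E
```

```text
t 17.73 q [-0.731  0.104  1.496  0.002  1.538 -0.189] w 0.0564 F [-0.3  0.  -0.6]
tcp [ 0.443  -0.3205  0.3322] grasp [ 0.4436 -0.3205  0.1522] target tcp [ 0.4402 -0.326   0.25  ]
shift units [-0.063  0.002  0.822] turn units [ 0.002 -0.001  0.005]
```

View pics/c9.png

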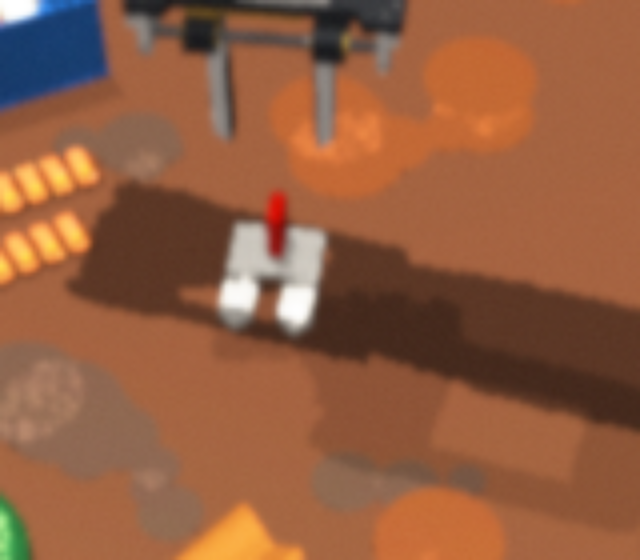

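The open fingers are aligned astride the fin at (277,225) in the crop. Descending.

>>> move_arm --increments '[[[0.6, -0.06, 0, 0.2, 0, 0, 0.005], [0.6, -0.06, 0, 0.45, 0, 0, 0.005], [0.6, -0.06, 0, 0.7, 0, 0, 0.005], [0.6, -0.06, 0, 0.82, 0, 0, 0.005], [0.6, -0.06, 0, 0.82, 0, 0, 0.005]]]'

```text
time: 18.15
tool_pos: [0.4392, -0.3249, 0.247]
ee_rot: [-3.139, -0.003, 1.021]
wrist_force: [0.2, -0.7, -0.3]
width: 0.0566
```

```bash
python3 - <<'E'
from h import *
go([.4402,-.326,.035],58.5,0)
E
```

```text
t 18.15 q [-0.741  0.165  1.604  0.002  1.376 -0.192] w 0.0566 F [ 0.2 -0.7 -0.3]
tcp [ 0.4392 -0.3249  0.247 ] grasp [ 0.439  -0.3243  0.067 ] target tcp [ 0.4402 -0.326   0.215 ]
shift units [-0.005  0.015  0.32 ] turn units [-0.002 -0.002  0.   ]
```

>>> move_arm --increments '[[[0.6, -0.005, 0.015, 0.12, -0.001, -0.001, 0], [0.6, -0.005, 0.015, 0.24, -0.002, -0.002, 0], [0.6, -0.005, 0.015, 0.32, -0.002, -0.002, 0], [0.6, -0.005, 0.015, 0.32, -0.002, -0.002, 0], [0.6, -0.005, 0.015, 0.32, -0.002, -0.002, 0]]]'

```text
time: 18.57
tool_pos: [0.4409, -0.3276, 0.2176]
ee_rot: [3.136, 0.002, 1.02]
wrist_force: [0.6, 0.2, 0.2]
width: 0.0563
```

```bash
python3 - <<'E'
from h import *
go([.4402,-.326,.035],58.5,0)
E
```

```text
t 18.57 q [-7.420e-01  1.960e-01  1.631e+00 -1.000e-03  1.309e+00 -1.910e-01] w 0.0563 F [0.6 0.2 0.2]
tcp [ 0.4409 -0.3276  0.2176] grasp [ 0.4415 -0.3283  0.0376] target tcp [ 0.4402 -0.326   0.215 ]
shift units [ 0.01  -0.014  0.026] turn units [ 0.003  0.001 -0.   ]
```

>>> move_arm --increments '[[[0.6, 0.005, -0.01, 0.02, 0.002, 0, 0], [0.3, 0.005, -0.01, 0.02, 0.002, 0, 0], [0, 0.005, -0.01, 0.02, 0.002, 0, 0], [0, 0.005, -0.01, 0.02, 0.002, 0, 0], [0, 0.005, -0.01, 0.02, 0.002, 0, 0], [0, 0.005, -0.01, 0.02, 0.002, 0, 0], [0, 0.005, -0.01, 0.02, 0.002, 0, 0], [0, 0.005, -0.01, 0.02, 0.002, 0, 0]]]'

```text
time: 19.23
tool_pos: [0.4399, -0.3267, 0.2144]
ee_rot: [3.141, 0.002, 1.02]
wrist_force: [1.0, -0.9, -0.0]
width: 0.0131
```

```bash
python3 - <<'E'
from h import *
go([.4402,-.326,.035],58.5,0)
E
```

```text
t 19.23 q [-7.420e-01  1.980e-01  1.635e+00 -1.000e-03  1.307e+00 -1.910e-01] w 0.0131 F [ 1.  -0.9 -0. ]
tcp [ 0.4399 -0.3267  0.2144] grasp [ 0.4399 -0.327   0.0344] target tcp [ 0.4402 -0.326   0.215 ]
shift units [ 0.008 -0.001 -0.006] turn units [ 0.001  0.001 -0.001]
```

>>> move_arm --increments '[[[0, 0, 0, -0.1, 0, 0, 0], [0, 0, 0, -0.3, 0, 0, 0], [0, 0, 0, -0.6, 0, 0, 0], [0, 0, 0, -0.9, 0, 0, 0], [0, 0, 0, -0.9, 0, 0, 0]]]'

```text
time: 19.65
tool_pos: [0.4411, -0.3276, 0.3121]
ee_rot: [3.128, 0.004, 1.02]
wrist_force: [0.8, -0.6, 0.1]
width: 0.0121
```

```bash
python3 - <<'E'
from h import *
go([.4257,.0597,.19],58.5,0)
E
```

```text
t 19.65 q [-7.420e-01  1.180e-01  1.522e+00 -1.000e-03  1.488e+00 -1.910e-01] w 0.0121 F [ 0.8 -0.6  0.1]
tcp [ 0.4411 -0.3276  0.3121] grasp [ 0.4428 -0.3294  0.1321] target tcp [0.4257 0.0597 0.37  ]
shift units [ 3.216 -2.151 -0.62 ] turn units [ 0.009  0.002 -0.001]
```

>>> move_arm --increments '[[[0, 0.1, -0.07, -0.15, 0, 0, 0], [0, 0.3, -0.2, -0.3, 0, 0, 0], [0, 0.55, -0.36, -0.4, 0, 0, 0], [0, 0.8, -0.53, -0.5, 0, 0, 0]]]'

```text
time: 19.98
tool_pos: [0.4364, -0.2299, 0.3543]
ee_rot: [3.141, 0.001, 1.018]
wrist_force: [0.1, 0.4, -1.5]
width: 0.0116
```

>>> move_arm --increments '[[[0, 0.25, -0.17, -0.03, 0, 0, 0], [0, 0.5, -0.33, -0.06, 0, 0, 0], [0, 0.75, -0.5, -0.1, 0, 0, 0], [0, 0.9, -0.6, -0.1, 0, 0, 0]]]'

```text
time: 20.32
tool_pos: [0.4321, -0.12, 0.3644]
ee_rot: [3.141, 0.0, 1.021]
wrist_force: [0.4, -0.5, -2.0]
width: 0.0117
```

>>> move_arm --increments '[[[0, 0.25, -0.17, 0, 0, 0, 0], [0, 0.45, -0.3, 0, 0, 0, 0], [0, 0.65, -0.43, 0, 0, 0, 0], [0, 0.75, -0.5, 0, 0, 0, 0], [0, 0.75, -0.5, 0, 0, 0, 0]]]'

```text
time: 20.73
tool_pos: [0.4288, -0.0303, 0.3634]
ee_rot: [-3.141, 0.001, 1.024]
wrist_force: [-0.9, -0.8, -1.3]
width: 0.012
```

```bash
python3 - <<'E'
from h import *
p,d=snap("scene",10)
go([.4257,.0597,.19],58.5,0)
cv2.imwrite("pics/c10.png",cv2.resize(p[150:370,270:450,::-1],None,fx=2.7,fy=2.7))
E
```

```text
t 20.78 q [-0.204 -0.172  1.702 -0.002  1.612  0.344] w 0.012 F [ 0.2  0.1 -1.8]
tcp [ 0.429  -0.0314  0.3635] grasp [ 0.4288 -0.0318  0.1835] target tcp [0.4257 0.0597 0.37  ]
shift units [ 0.761 -0.503 -0.067] turn units [0.    0.001 0.001]
```

View pics/c10.png

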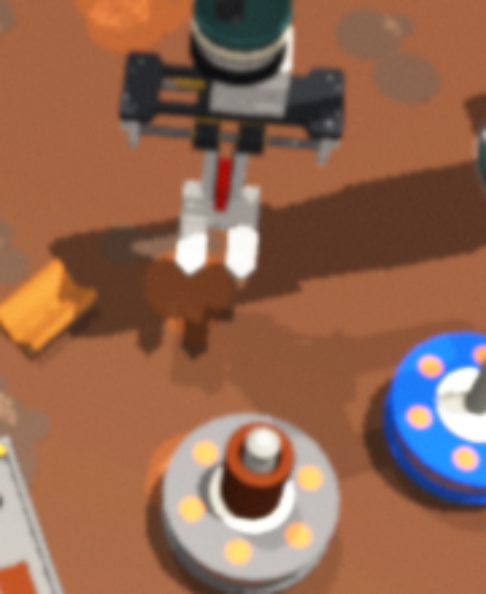

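The washer is held level at crop (220,230), with its mouth toward the shaft. I'll move to the start of the insertion line and measure washer tilt and height.

>>> move_arm --increments '[[[0, 0.25, -0.17, -0.03, 0, 0, 0], [0, 0.5, -0.33, -0.05, 0, 0, 0], [0, 0.7, -0.47, -0.06, 0, 0, 0], [0, 0.76, -0.503, -0.067, 0, 0, 0], [0, 0.76, -0.503, -0.067, 0, 0, 0], [0, 0.76, -0.503, -0.067, 0, 0, 0]]]'

```text
time: 21.28
tool_pos: [0.4264, 0.058, 0.3702]
ee_rot: [3.14, 0.003, 1.02]
wrist_force: [0.1, -0.9, -1.5]
width: 0.0119
```

```bash
cat > w.py <<'E'
from h import *
def wash(i):
    for n in("scene","top"):
        p,d=snap(n,i);C=cloud(n,d);H=cv2.cvtColor(p,cv2.COLOR_RGB2HSV).astype(int)
        o=robot.get_obs();T=o["tool_pos"];x=toolrot()[:,0]
        ctr=T+.035*x
        m=(np.hypot(C[...,0]-ctr[0],C[...,1]-ctr[1])<.06)&(C[...,2]>.14)&(C[...,2]<.19)&(H[...,1]<60)&(H[...,2]>90)
        m&=cv2.filter2D(m.astype(np.float32),-1,np.ones((3,3)))>7
        q=C[m]
        if len(q)<30: print(n,'few',len(q));continue
        c=q.mean(0)
        for _ in range(4):
            A=np.c_[q[:,:2]-c[:2],np.ones(len(q))];s=np.linalg.lstsq(A,q[:,2],rcond=None)[0];r=q[:,2]-A@s;k=abs(r)<.003
            q=q[k]
        print(n,len(q),'slope xy',s[:2].round(4),'along/across',s[:2]@x[:2],s[:2]@[-x[1],x[0]],'top z at ctr',s[2]+s[:2]@(ctr[:2]-c[:2]),'underside',s[2]-.008,'rect',rect(q))
E
python3 - <<'E'
from w import *
wash(11)
# spindle & tube again
for n in("scene","top"):
    p,d=load(n,11);C=cloud(n,d)
    for lo,hi,r in((.174,.19,.02),(.145,.158,.035),(.06,.074,.085)):
        m=(np.hypot(C[...,0]-.512,C[...,1]-.2005)<r)&(C[...,2]>lo)&(C[...,2]<hi);q=C[m]
        print(n,lo,len(q),cv2.minEnclosingCircle(q[:,:2].astype(np.float32)),np.median(q[:,2]))
go([.4257,.0597,.191],58.5,0)
E
```

```text
scene 550 slope xy [-0.0041 -0.0049] along/across -0.006335381177274025 0.0009384800579416624 top z at ctr 0.1650042760337183 underside 0.157016016710805 rect ((443.4742736816406, 87.2406234741211), [62.69044494628906, 91.74076080322266], np.float32(57.357174))
top few 0
scene 0.174 96 ((0.5121555328369141, 0.20116271078586578), 0.012666348367929459) 0.1785056220399373
scene 0.145 359 ((0.5110974311828613, 0.20146146416664124), 0.02890671417117119) 0.15244338144045125
scene 0.06 2291 ((0.5112645626068115, 0.20107360184192657), 0.07608512789011002) 0.06907985402587861
top 0.174 61 ((0.5122941136360168, 0.20034834742546082), 0.0123863834887743) 0.17801967360799534
top 0.145 150 ((0.5129635334014893, 0.20034919679164886), 0.02798556536436081) 0.1523606687911624
top 0.06 1041 ((0.512032151222229, 0.19997164607048035), 0.07484476268291473) 0.06867871687420214
t 21.38 q [ 0.003 -0.174  1.69  -0.003  1.626  0.556] w 0.012 F [-0.  -0.6 -1.6]
tcp [0.4264 0.0575 0.3702] grasp [0.4263 0.0571 0.1902] target tcp [0.4257 0.0597 0.371 ]
shift units [ 0.015 -0.018 -0.008] turn units [ 0.001  0.002 -0.002]
```

```bash
python3 - <<'E'
from h import *
d=np.array([np.cos(np.radians(58.4)),np.sin(np.radians(58.4))]);f=np.array([.5121,.2005])-.0352*d
for k in(.07,0): g=f-k*d;go([g[0],g[1],.1905],58.4,0)
E
```

```text
t 21.38 q [ 0.003 -0.174  1.69  -0.003  1.626  0.556] w 0.012 F [-0.  -0.6 -1.6]
tcp [0.4264 0.0575 0.3702] grasp [0.4263 0.0571 0.1902] target tcp [0.457  0.1109 0.3705]
shift units [ 0.615 -0.02  -0.005] turn units [ 0.001  0.002 -0.001]
t 21.38 q [ 0.003 -0.174  1.69  -0.003  1.626  0.556] w 0.012 F [-0.  -0.6 -1.6]
tcp [0.4264 0.0575 0.3702] grasp [0.4263 0.0571 0.1902] target tcp [0.4937 0.1705 0.3705]
shift units [ 1.315 -0.021 -0.006] turn units [ 0.001  0.002 -0.001]
```

>>> move_arm --increments '[[[0, 0.2, -0.02, 0, 0.001, 0.002, -0.001], [0, 0.4, -0.02, 0, 0.001, 0.002, -0.001], [0, 0.55, -0.02, 0, 0.001, 0.002, -0.001], [0, 0.6, -0.02, 0, 0.001, 0.002, -0.001], [0, 0.6, -0.02, 0, 0.001, 0.002, -0.001], [0, 0.6, -0.02, 0, 0.001, 0.002, -0.001]]]'

```text
time: 21.88
tool_pos: [0.456, 0.11, 0.3701]
ee_rot: [-3.14, -0.0, 1.021]
wrist_force: [0.2, 0.4, -1.5]
width: 0.0116
```

```bash
python3 - <<'E'
from w import *
wash(12)
p,_=load("scene",12);cv2.imwrite("pics/c12.png",cv2.resize(p[230:370,290:430,::-1],None,fx=4.2,fy=4.2))
d=np.array([np.cos(np.radians(58.4)),np.sin(np.radians(58.4))]);f=np.array([.5121,.2005])-.0352*d
go([f[0],f[1],.1905],58.4,0)
E
```

```text
scene 607 slope xy [-0.0023 -0.0065] along/across -0.006684282868108991 -0.001451003036543954 top z at ctr 0.164999994507924 underside 0.15700542242426377 rect ((472.8238525390625, 139.3400421142578), [63.63711929321289, 92.77449798583984], np.float32(59.209812))
top few 0
t 21.98 q [ 1.150e-01 -8.600e-02  1.612e+00  1.000e-03  1.616e+00  6.660e-01] w 0.0117 F [-0.  -0.3 -1.8]
tcp [0.4557 0.11   0.3703] grasp [0.4557 0.1102 0.1903] target tcp [0.4937 0.1705 0.3705]
shift units [ 0.714  0.006 -0.001] turn units [-0.001 -0.001  0.001]
```

View pics/c12.png

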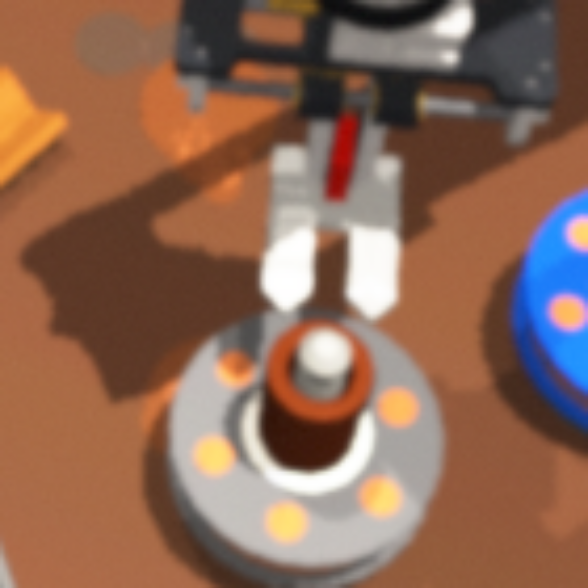

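The slot is lined up with the neck. Sliding in.

>>> move_arm --increments '[[[0, 0.1, 0, 0, 0, 0, 0], [0, 0.2, 0.006, 0, 0, 0, 0], [0, 0.3, 0.006, 0, 0, 0, 0], [0, 0.4, 0.006, 0, 0, 0, 0], [0, 0.4, 0.006, 0, 0, 0, 0], [0, 0.4, 0.006, 0, 0, 0, 0]]]'

```text
time: 22.48
tool_pos: [0.4776, 0.1455, 0.3702]
ee_rot: [-3.14, -0.001, 1.023]
wrist_force: [-0.4, 0.2, -1.6]
width: 0.0115
```

```bash
python3 - <<'E'
from w import *
wash(13)
p,_=load("scene",13);cv2.imwrite("pics/c13.png",cv2.resize(p[230:370,290:430,::-1],None,fx=4.2,fy=4.2))
d=np.array([np.cos(np.radians(58.4)),np.sin(np.radians(58.4))]);f=np.array([.5121,.2005])-.0352*d
go([f[0],f[1],.1905],58.4,0)
E
```

```text
scene 625 slope xy [0.007  0.0096] along/across 0.011825537340486782 -0.001005044026882006 top z at ctr 0.16513946636832935 underside 0.15720554657992833 rect ((494.33673095703125, 174.59234619140625), [63.76478576660156, 93.57691192626953], np.float32(58.544956))
top few 0
t 22.58 q [ 1.810e-01 -1.800e-02  1.547e+00  1.000e-03  1.613e+00  7.290e-01] w 0.0119 F [-0.6  0.4 -2.2]
tcp [0.4773 0.1449 0.3703] grasp [0.4773 0.1451 0.1903] target tcp [0.4937 0.1705 0.3705]
shift units [ 0.304  0.006 -0.002] turn units [-0.001 -0.001  0.002]
```

View pics/c13.png

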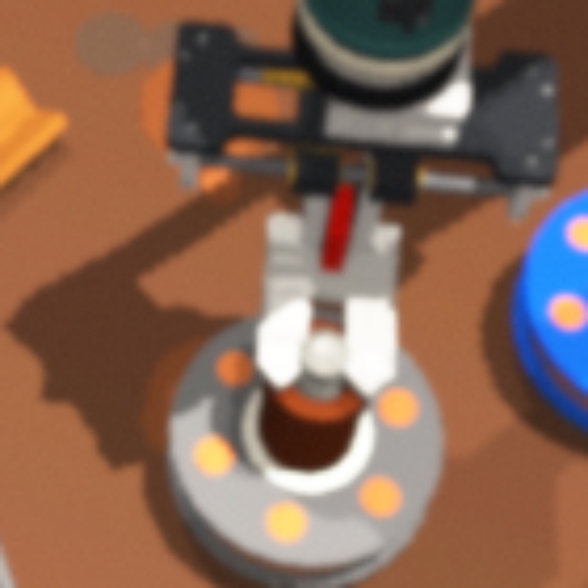

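The prongs pass either side of the neck, under the head. Continuing home, watching the force.

>>> move_arm --increments '[[[0, 0.07, 0.003, 0, 0, 0, 0.001], [0, 0.14, 0.006, 0, 0, 0, 0.001], [0, 0.21, 0.006, 0, 0, 0, 0.001], [0, 0.26, 0.006, 0, 0, 0, 0.001], [0, 0.26, 0.006, 0, 0, 0, 0.001], [0, 0.26, 0.006, 0, 0, 0, 0.001]]]'

```text
time: 23.08
tool_pos: [0.4916, 0.1669, 0.3703]
ee_rot: [-3.141, -0.001, 1.02]
wrist_force: [0.0, 0.0, -1.9]
width: 0.0117
```

>>> move_arm --increments '[[[0, 0.015, 0, 0, 0, 0, 0], [0, 0.03, 0, 0, 0, 0, 0], [0, 0.03, 0, 0, 0, 0, 0], [0, 0.03, 0, 0, 0, 0, 0]]]'

```text
time: 23.42
tool_pos: [0.493, 0.1691, 0.3705]
ee_rot: [-3.141, -0.002, 1.02]
wrist_force: [-0.9, -0.2, -1.6]
width: 0.0116
```

>>> move_arm --increments '[[[0, 0.01, 0, 0, 0, 0, 0], [0, 0.02, 0, 0, 0, 0, 0], [0, 0.02, 0, 0, 0, 0, 0]]]'

```text
time: 23.67
tool_pos: [0.4937, 0.1702, 0.3706]
ee_rot: [-3.141, 0.001, 1.019]
wrist_force: [-1.5, -3.4, 0.8]
width: 0.0117
```

>>> move_arm --increments '[[[0, 0.01, 0, 0, 0, 0, 0], [0, 0.015, 0, 0, 0, 0, 0], [0, 0.015, 0, 0, 0, 0, 0]]]'

```text
time: 23.92
tool_pos: [0.4942, 0.1708, 0.3707]
ee_rot: [-3.14, 0.004, 1.019]
wrist_force: [-5.5, -6.5, 1.9]
width: 0.0116
```

It's home: about 8 N back along the slot at the predicted position. I'll ease off 1.5 mm and lower onto the tube.

>>> move_arm --increments '[[[0, -0.015, 0, 0, 0, 0, 0], [0, -0.015, 0, 0.01, 0, 0, 0], [0, -0.015, 0, 0.025, 0, 0, 0], [0, -0.015, 0, 0.03, 0, 0, 0], [0, -0.015, 0, 0.03, 0, 0, 0]]]'

```text
time: 24.33
tool_pos: [0.4938, 0.1701, 0.3675]
ee_rot: [-3.141, 0.001, 1.019]
wrist_force: [-2.4, -5.3, 0.9]
width: 0.0116
```

>>> move_arm --increments '[[[0, 0, 0, 0.01, 0, 0, 0], [0, 0, 0, 0.01, 0, 0, 0], [0, 0, 0, 0.01, 0, 0, 0]]]'

```text
time: 24.58
tool_pos: [0.4938, 0.1701, 0.3666]
ee_rot: [-3.141, 0.001, 1.019]
wrist_force: [-2.3, -4.8, 1.2]
width: 0.0123
```

>>> move_arm --increments '[[[0, -0.005, 0, 0.007, 0, 0, 0], [0, -0.005, 0, 0.01, 0, 0, 0], [0, -0.005, 0, 0.01, 0, 0, 0]]]'

```text
time: 24.83
tool_pos: [0.4936, 0.1699, 0.3665]
ee_rot: [3.141, -0.0, 1.019]
wrist_force: [-2.6, -5.2, 3.7]
width: 0.0116
```

```bash
python3 - <<'E'
from w import *
wash(14)
go([.4937,.1705,.188],58.4,0)
E
```

```text
scene 516 slope xy [-0.0061 -0.0053] along/across -0.007664448758610807 0.0023955117843592203 top z at ctr 0.16168280443722813 underside 0.15367928393357733 rect ((510.43585205078125, 198.8221893310547), [63.67151641845703, 91.96483612060547], np.float32(58.60246))
top few 13
t 24.93 q [0.223 0.035 1.501 0.    1.605 0.774] w 0.0119 F [-3.6 -4.7  4.2]
tcp [0.4936 0.1699 0.3665] grasp [0.4937 0.17   0.1865] target tcp [0.4937 0.1705 0.368 ]
shift units [ 0.006 -0.002 -0.015] turn units [ 0. -0. -0.]
```

The washer is lying flat on the tube. I'll release and rise.

>>> move_arm --increments '[[[0, -0.005, 0, 0, 0, 0, 0], [0.4, -0.005, 0, 0, 0, 0, 0], [0.4, -0.005, 0, 0, 0, 0, 0], [0.4, -0.005, 0, 0, 0, 0, 0], [0.4, -0.005, 0, 0, 0, 0, 0], [0.4, -0.005, 0, 0, 0, 0, 0]]]'

```text
time: 25.43
tool_pos: [0.4936, 0.1702, 0.3654]
ee_rot: [-3.141, -0.002, 1.02]
wrist_force: [0.1, -0.2, 0.4]
width: 0.037
```

>>> move_arm --increments '[[[0.4, 0, 0, -0.1, 0, 0, 0], [0.4, 0, 0, -0.4, 0, 0, 0], [0.5, 0, 0, -0.7, 0, 0, 0], [0.5, 0, 0, -1, 0, 0, 0]]]'

```text
time: 25.77
tool_pos: [0.4933, 0.1699, 0.467]
ee_rot: [-3.14, -0.002, 1.02]
wrist_force: [0.8, 0.0, 0.2]
width: 0.046
```

>>> move_arm --increments '[[[0.5, -0.35, 0, 0, 0, 0, 0], [0.5, -0.7, 0, 0, 0, 0, 0], [0.5, -1, 0, 0, 0, 0, 0], [0.5, -1, 0, 0, 0, 0, 0]]]'

```text
time: 26.1
tool_pos: [0.4392, 0.082, 0.4673]
ee_rot: [3.14, -0.001, 1.016]
wrist_force: [0.6, 0.7, 0.1]
width: 0.047
```

```bash
python3 - <<'E'
from h import *
S=np.array([.5121,.2005])
for n in("scene","top"):
    p,d=snap(n,15);C=cloud(n,d);H=cv2.cvtColor(p,cv2.COLOR_RGB2HSV).astype(int)
    m=(np.hypot(C[...,0]-S[0],C[...,1]-S[1])<.065)&(C[...,2]>.154)&(C[...,2]<.167)&(H[...,1]<60)&(H[...,2]>90)
    m&=cv2.filter2D(m.astype(np.float32),-1,np.ones((3,3)))>7
    q=C[m];print(n,len(q))
    if len(q)<30: continue
    A=np.c_[q[:,:2]-S,np.ones(len(q))];s=np.linalg.lstsq(A,q[:,2],rcond=None)[0]
    r=rect(plane(n,np.argwhere(m)[:,::-1],.16));a=np.radians(r[2]);ctr=np.array(r[0])/1000+.0035*np.array([np.cos(a),np.sin(a)])
    print('slope',s[:2],'underside',s[2]-.008,r,'seat est',ctr,'off mm',(ctr-S)*1000)
    b=(np.hypot(C[...,0]-S[0],C[...,1]-S[1])<.075)&(C[...,2]>.18);
p,_=load("scene",15);cv2.imwrite("pics/c15.png",cv2.resize(p[230:370,290:430,::-1],None,fx=4.2,fy=4.2))
print(robot.get_obs()["time"],robot.get_obs()["wrist_force"])
E
```

```text
scene 749
slope [0.00411098 0.00125814] underside 0.15327164688587228 ((509.8319091796875, 198.03909301757812), [63.97491455078125, 93.16120147705078], np.float32(58.438236)) seat est [0.51166387 0.20102136] off mm [-0.43613007  0.52136066]
top 0
26.2 [-0.31080375  0.87904275 -0.36656722]
```

View pics/c15.png

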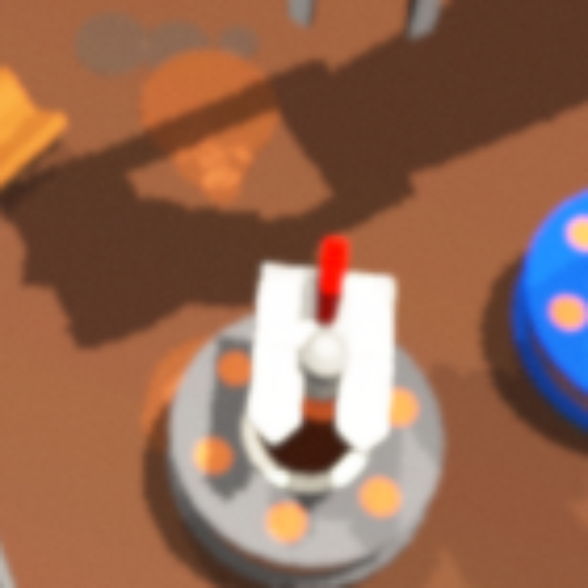

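View pics/scene15.png

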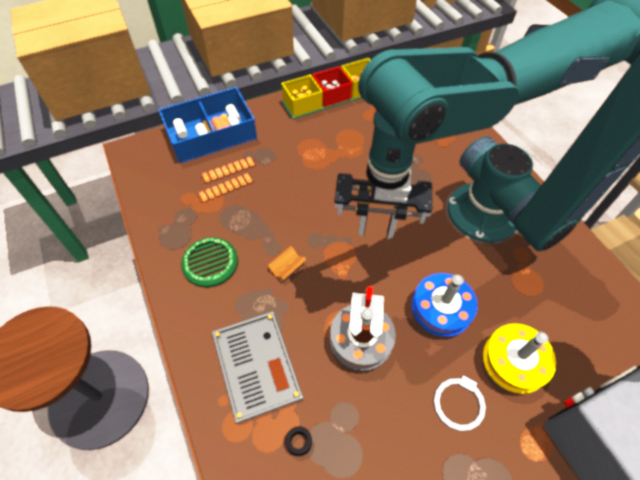

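The washer is home and flat, with the neck at the end of its slot (323,350 in the crop). The gripper is clear and the bystanders look unmoved. Handing in.

```bash
python3 -c "
from bench import robot
print(robot.close_job())"
```

```text
the job is handed in; nothing more can be done
None
```

The reel is locked on its spindle, and I handed the job in at about 26 s. The hand-in reports no verdict.

I took the tube from its V-rest, stood it on the bench and let go. I then gripped it again from above and lowered it over the shaft until it sat on the hub. The washer went in sideways until it met the neck, then down onto the tube, and I let go and backed off.

**Last checks:**
- **Tube:** its top measured about 152 mm above the bench, as it should when seated. Its centre was within about 1.5 mm of the axis.
- **Washer:** the seat point was within about 1 mm of the axis, and the tilt was under 0.005 rad. The underside measured about 81 mm above the seat, against a nominal 80 mm.
- **Gripper and other things:** the gripper was clear with no contact force. The other things looked unmoved by eye; I did not measure them.

The final washer figures come from the scene camera alone. The top camera gave no usable reading on the washer after I gripped it.

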